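# Square tree cores on the measuring stage and zero the readout

### The arm

A 7-joint arm with a two-finger parallel gripper is mounted at the origin on the work surface. World frame = base frame: x ahead of the robot, y to its left, z up, the work surface at z = 0. Lengths are in m, angles in rad, forces in N, time in s.
With the tool pointing down it reaches from about 0.425 to 0.925 m from the base axis. Payload 6.8 kg.
Tool frame: the origin (TCP) lies between the finger pads; the fingertips stand 22 mm ahead of it and the grasp point (between the pads) lies 3 mm ahead of it; z points along the fingers, y is the direction in which the jaws open and shut (so a half turn about z gives the same grasp; the last joint's range is limited). The gripper opens to 85 mm and grips with 20 to 120 N. Pads are 22 mm wide; open, the fingers measure 114 mm over their backs; the gripper's body (76 mm by 85 mm) begins 54 mm behind the grasp point. The pads swing forward as they close: fully open they stand 13 mm farther back than shut.
Start: joints at [-1.259, 0.477, 0.022, 1.555, -0.011, 1.109, -0.083], TCP at [0.275, 0.616, 0.219] pointing down, gripper open.
Joint ranges: [-2.96, 2.96], [-0.34, 2.1], [-1.41, 1.46], [0.24, 2.44], [-1.37, 4.51], [0.17, 1.92], [-2.96, 2.96]. Speed limits (rad/s): [2.39, 2.39, 3.14, 3.14, 3.14, 3.14, 3.14].

### API

Orientations are given as a unit quaternion [w, x, y, z].
In Python, from station import bot gives the robot as it stands. The module is installed in compiled form; this text tells all that it offers.
- The arm moves only by the tool drive_tool, never from a script. Its argument "series" is one flat list of numbers, 7 for each row, row after row: the opening, from -1 (shut) to 1 (fully open), then the shift along the tool's x, y, z in mm, then the turn, a rotation vector about the tool's x, y, z in rad. In form: [jaw, x, y, z, wx, wy, wz, jaw, x, y, z, wx, wy, wz, ...]. A call has 1 to 12 rows; each row shifts and turns the commanded pose from where the row before left it, along the tool's axes as they then stand; what a row does not reach is not made up. A row lasts 1/8 s, in which the tool goes at most 62.5 mm and 10.7 degrees, less where a joint would pass 70% of its speed; a pose out of reach is approached as far as the arm can. A call with a gripper value outside its range is refused whole. The fingers move at their own pace and stop on an object; "force" is the grip in N (left out, the last holds). Time passes only in rows, so rows that do not move let the fingers close. It gives the time, the measured TCP pose, the force and the opening at its end, in the units of the state.
- bot.get_obs(): the state, without advancing time (a new reading comes with each control period).
- bot.read_camera(name): name is "side" or "top" or "wrist"; returns a dict with "pixels" (480x640x3 uint8, blue, green, red), "camera_matrix" (3x3 intrinsics, pixels), "rvec" (rotation vector, rad) and "tvec" (3), from world to camera coordinates, as OpenCV has them. Camera axes: x right, y down, z forward; pixel columns grow to the right and rows downward; lengths in m; the calibration is good to about 2 mm. A picture is of the moment at which its call begins. There is no depth.
- bot.hand_in(): hands the job in, once; it reports no verdict.
The state is a dict: "t": time; "q": joint angles; "joint_vel": joint speeds; "joint_torque": joint torques, N m; "eef_pos": TCP position; "tool_rot": TCP orientation; "contact_force": force on the tool from outside, world axes, zero at the start; "torque": the same for the moment, N m; "gripper_width": opening from 0.0 (shut) to 1.0 (fully open).
Only numpy, scipy, OpenCV 4.12 (cv2) and the standard library are available. Lean on these libraries where they do the work, as an engineer would, in place of code of your own. Each camera call takes 0.05 s, during which the arm holds its last target. There are 200 camera calls.

### The job

Lay every tree-core mount (the wooden sticks on the bench) core side up on the measuring stage, end to end along the fence, and push each one near both its ends until its long side lies flat against the fence over its whole length. When all of them lie so, take the blunt probe from its stand, press the readout's recessed zero button right down with the probe's tip, and put the probe back in its stand, upright and fully home. Leave the other things on the bench where they are.

Things in the scene. Friction and masses are not known exactly. Their poses are not given: they have to be found in the camera images.
- mount_a_mid (a point): core mount: plain wooden stick 100 mm long (its y axis), 26 wide (x), 18 high (z up), about 60 g, with a thin dark tree core glued along the top face; the point is its centre, half-way up (9 above what it lies on). None if this mount is absent today. Starts flat on the bench, core up
- mount_b_mid (a point): core mount: plain wooden stick 110 mm long (its y axis), 26 wide (x), 18 high (z up), about 60 g, with a thin dark tree core glued along the top face; the point is its centre, half-way up (9 above what it lies on). None if this mount is absent today. Starts flat on the bench, core up
- mount_c_mid (a point): core mount: plain wooden stick 120 mm long (its y axis), 26 wide (x), 18 high (z up), about 60 g, with a thin dark tree core glued along the top face; the point is its centre, half-way up (9 above what it lies on). None if this mount is absent today. Starts flat on the bench, core up
- fence (a point): fence of the fixed measuring stage: straight steel angle, 420 long, 30 high, along the far edge of a flat aluminium bed (30 above the bench). Point: middle of the foot of its working face, at bed level; x points from bed into fence, y along it, z up. The bed reaches 110 in front of the face, open at front and ends; past its +y end are a black block and handwheel (40 out, 39 high)
- button_top (a point): top centre of the recessed zero button: black, 13 across, in a 15 mm round recess, 6.5 below the top face of the readout. Readout: fixed grey box with a dark display, 90 (this point's x) x 130 (y) x 38 high; the button lies 15 to +x and 38 to -y of the box's centre and is the only recessed one (the flat white keys do nothing)
- zero (a joint): travel of the zero button, m: 0 up, 0.004 fully down; spring, 1 N to start and 5 N fully down, comes up by itself
- stand_top (a point): mouth of the probe stand: a wooden block 60 x 60 x 75 high, fixed, with one round upright hole 15 wide and 66 deep in the middle of its top; the point is the hole's centre at the top face
- probe_handle (a point): blunt probe, standing in the stand at the start: wooden handle, a 16 mm round rod 85 long; the point is about half-way up the handle, on its axis, 50 above the underside of the flange; z points up the handle. 50 g
- probe_flange (a point): underside of the probe's round black flange (26 across, 5 thick), which rests on the stand's top when the probe is home; the handle stands above it, a 6 mm steel shaft 60 long below it
- probe_tip (a point): blunt lower tip of the probe's steel shaft, 60 below the flange's underside, on the axis
- forceps: bystander, to be left alone: steel forceps, 140 long, lying flat, 6 high; origin at its underside
- petri: bystander, to be left alone: open glass Petri dish, 90 across, 16 high; origin at its underside
- jar: bystander, to be left alone: amber jar, 56 across, 75 high; origin at its underside
- beaker: bystander, to be left alone: glass beaker, 72 across, 90 high; origin at its underside
- brush: bystander, to be left alone: small brush, 170 long, lying; origin at its underside
- loupe: bystander, to be left alone: hand magnifier, lens ring 52 across with a 70 handle, lying; origin at its underside
- pipette: bystander, to be left alone: white micropipette lying on its side, about 230 long; origin at its underside
There are look-alikes about, which are no part of the job. What is shaped like the part that bears stand_top but green or pink is not meant.

How it is judged:
By the outcome, as a careful person would: the job done as asked, in the order asked, and still so for the second after the job is handed in, with the robot touching nothing.
Of mount_a, mount_b, mount_c only 2 to 3 are there at a start; the rules pass over those that are not, and their reading is None.
At some moment in a run one of mount_a, mount_b, mount_c may be knocked a few centimetres aside while the robot is not near it.
It also fails if it takes over 210 s, if anything falls off the work surface, if the arm or the gripper's body presses on something with over 40 N, if the wrist force passes 120 N, or if a joint passes its speed limit or range.

## Working session

There is one attempt and no reset: what is moved stays moved. The work goes in short steps, Python scripts to look and compute and a tool call to move; the robot and the scene stay as the last step left them, time stands still between calls to the robot, and variables do not carry over. Pictures are saved under pics/ and viewed, about 12 in all and at most 16, crops included, and the job is handed in when it is done.

Besides the shell and the picture viewer there is one more tool, called after "Call:" by a JSON object that holds its "api" and its "payload". drive_tool: Moves the arm, as the interface text tells. Its arguments: {"type":"object","properties":{"series":{"type":"array"},"force":{"type":"number"}},"required":["series"]}

```bash
mkdir -p pics
cat > h.py <<'E'
import numpy as np, cv2
from scipy.spatial.transform import Rotation as R
from station import bot
def cam(n,save=None):
    c=bot.read_camera(n)
    if save: cv2.imwrite(f'pics/{save}.png',c['pixels'])
    return c
def px2w(c,uv,z):
    K=c['camera_matrix'];Rm=cv2.Rodrigues(np.array(c['rvec'],float))[0];t=np.array(c['tvec'],float).ravel()
    o=-Rm.T@t
    d=(Rm.T@np.linalg.inv(K)@np.c_[np.atleast_2d(uv).astype(float),np.ones(len(np.atleast_2d(uv)))].T).T
    return o+d*((z-o[2])/d[:,2])[:,None]
def w2px(c,p):
    return cv2.projectPoints(np.atleast_2d(p).astype(float),np.array(c['rvec'],float),np.array(c['tvec'],float),c['camera_matrix'],None)[0][:,0]
def st():
    o=bot.get_obs(); r=o['tool_rot']
    M=R.from_quat([r[1],r[2],r[3],r[0]]).as_matrix()
    print('t',round(o['t'],2),'pos',np.round(o['eef_pos'],4),'F',np.round(o['contact_force'],1),'w',round(o['gripper_width'],3));print(np.round(M,3))
    return o,M
E
python3 - <<'E'
from h import *
st()
for n in('top','side','wrist'):
    c=cam(n,n+'0'); Rm=cv2.Rodrigues(np.array(c['rvec'],float))[0]; print(n,-Rm.T@np.array(c['tvec']).ravel(),c['camera_matrix'].tolist()); print(Rm.round(2).tolist())
E
```

```text
t 0.0 pos [0.2749 0.6158 0.2177] F [-0.6 -0.4  0.7] w 1.001
[[-0.913  0.408 -0.001]
 [ 0.408  0.913 -0.002]
 [-0.    -0.002 -1.   ]]
top [0.35322835 0.00766403 1.29193151] [[470.24799084110975, 0.0, 319.93239024654497], [0.0, 470.24799084110975, 233.06663472889923], [0.0, 0.0, 1.0]]
[[0.02, -1.0, 0.01], [-0.99, -0.02, -0.13], [0.13, -0.0, -0.99]]
side [0.38503441 0.98121328 0.83894333] [[471.39556332034874, 0.0, 311.06455922676946], [0.0, 471.39556332034874, 237.98498077159758], [0.0, 0.0, 1.0]]
[[-0.99, -0.14, -0.01], [-0.08, 0.59, -0.8], [0.12, -0.79, -0.6]]
wrist [0.20136118 0.64902036 0.37261057] [[373.69335766862577, 0.0, 323.252014601489], [0.0, 373.69335766862577, 240.04278550270024], [0.0, 0.0, 1.0]]
[[0.41, 0.91, -0.0], [0.87, -0.39, 0.31], [0.29, -0.13, -0.95]]
```

View pics/top0.png

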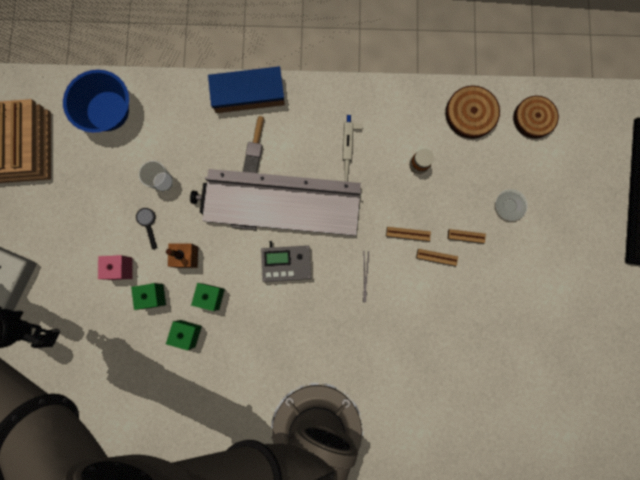

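View pics/side0.png

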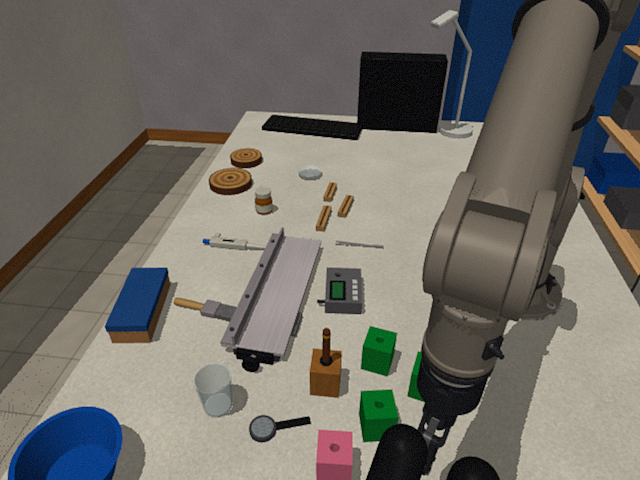

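The top view shows three mounts at (408,234), (466,237) and (437,257). The stage runs from (205,175) to (360,235), the readout is at (287,264), and the brown stand with the probe is at (182,256).

Run:
```python
from h import *
c=cam('top','top1'); im=c['pixels']
hsv=cv2.cvtColor(im,cv2.COLOR_BGR2HSV)
m=((hsv[...,1]>90)&(hsv[...,0]<22)).astype(np.uint8)
m[:, :370]=0; m[:215]=0; m[275:]=0; m[:,500:]=0
n,l,s,ce=cv2.connectedComponentsWithStats(m)
for i in range(1,n):
    if s[i,4]<60: continue
    p=np.argwhere(l==i)[:,::-1].astype(np.float32)
    w=px2w(c,p,0.015); mu=w.mean(0); u,sv,vt=np.linalg.svd((w-mu)[:,:2],full_matrices=False)
    a=(w-mu)[:,:2]@vt.T; print(ce[i].round(1),s[i,4],'w',mu.round(4),'dir',vt[0].round(3),'ext',np.ptp(a,axis=0).round(4))
for nme,uv,z in [('fence top L',(209,171),.06),('fence top R',(360,184),.06),('bed front L',(204,224),.03),('bed front R',(357,236),.03),('stand',(178,256),.075),('readout button',(299,257),.032),('readoutTL',(262,248),.038),('TR',(310,247),.038)]:
    print(nme,px2w(c,uv,z).round(4))
cv2.imwrite('pics/z.png',cv2.resize(im[160:290,130:490],None,fx=2.2,fy=2.2,interpolation=cv2.INTER_CUBIC))
```

```text
[408.1 233.5] 433 w [ 0.523  -0.2366  0.015 ] dir [-0.083 -0.997] ext [0.1202 0.0273]
[466.3 235.8] 367 w [ 0.5205 -0.3962  0.015 ] dir [-0.097 -0.995] ext [0.102  0.0275]
[436.9 256.9] 401 w [ 0.4606 -0.3151  0.015 ] dir [-0.174 -0.985] ext [0.1102 0.0269]
fence top L [[0.6731 0.3066 0.06  ]]
fence top R [[ 0.6476 -0.0992  0.06  ]]
bed front L [[0.5334 0.3195 0.03  ]]
bed front R [[ 0.5108 -0.0955  0.03  ]]
stand [[0.4417 0.3709 0.075 ]]
readout button [[0.45   0.0595 0.032 ]]
readoutTL [[0.4713 0.1589 0.038 ]]
TR [[0.4771 0.0306 0.038 ]]
```

View pics/z.png

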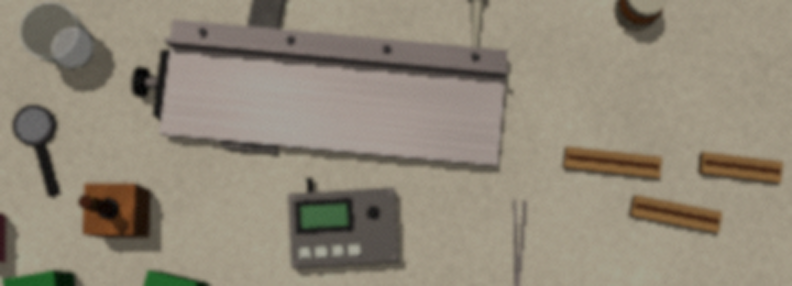

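C (120 mm) is at (0.523,-0.237), A (100 mm) at (0.5205,-0.396), and B (110 mm) at (0.461,-0.315). I'll raise the tool, turn it, and look at the stage with the wrist camera.

Call:
{"api": "drive_tool", "payload": {"series": [1,0,0,-26,0,0,0.165,1,0,0,-26,0,0,0.165,1,0,0,-26,0,0,0.165,1,0,0,-26,0,0,0.165,1,0,0,-26,0,0,0.165,1,0,0,-26,0,0,0.165,1,0,0,-26,0,0,0.162,1,-50,28,0,0,0,0,1,-50,28,0,0,0,0,1,-50,28,0,0,0,0,1,-50,28,0,0,0,0,1,-50,28,0,0,0,0]}}

```text
t: 1.7
eef_pos: [0.4155, 0.3643, 0.4007]
tool_rot: [-0.0, 0.707, 0.707, 0.0]
contact_force: [0.3, -0.4, -0.1]
gripper_width: 1.001
```

Call:
{"api": "drive_tool", "payload": {"series": [1,-50,28,0,0,0,0,1,-50,28,0,0,0,0,1,-50,28,0,0,0,0,1,-50,28,0,0,0,0,1,0,0,0,0,0,0,1,0,0,0,0,0,0]}}

```text
t: 2.45
eef_pos: [0.5263, 0.1667, 0.4005]
tool_rot: [-0.0, 0.707, 0.707, -0.0]
contact_force: [-0.8, 0.3, -0.2]
gripper_width: 0.998
```

Run:
```python
from h import *
st(); cam('wrist','w1')
```

```text
t 2.45 pos [0.5263 0.1667 0.4005] F [-0.8  0.3 -0.2] w 0.998
[[ 0.001  1.    -0.001]
 [ 1.    -0.001  0.   ]
 [ 0.    -0.001 -1.   ]]
```

View pics/w1.png

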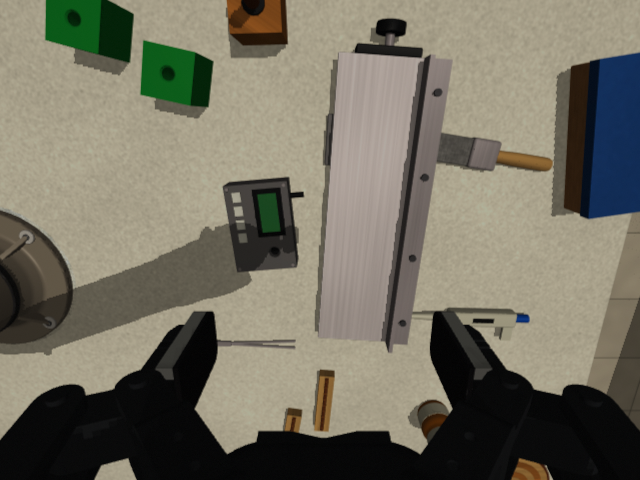

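Run:
```python
from h import *
c=cam('wrist'); g=cv2.cvtColor(c['pixels'],cv2.COLOR_BGR2GRAY).astype(float)
print(g[200,318:430].astype(int).tolist())
print(g[100,330:450].astype(int).tolist())
f=[];fr=[];tp=[]
for v in range(75,330,5):
    r=cv2.GaussianBlur(g[v:v+1],(5,1),0)[0]; d=np.diff(r)
    x0=int(418-(v-58)*30/282)
    k=x0-12+np.argmin(d[x0-12:x0+12]); f.append((k+.5,v))
    k2=int(338-(v-55)*19/275); k2=k2-9+np.argmax(d[k2-9:k2+9]); fr.append((k2+.5,v))
for nm,a in(('foot',f),('front',fr)):
    w=px2w(c,np.array(a),.03); p=np.polyfit(w[:,1],w[:,0],1); print(nm,p,np.std(w[:,0]-np.polyval(p,w[:,1])), 'ends',w[[0,-1]].round(4).tolist())
for nm,uv,z in [('bed farR',(388,341),.03),('bed nearR',(317,336),.03),('bed farL',(421,57),.03),('btn',(275,252),.0315),('ro1',(224,187),.038),('ro2',(288,178),.038),('ro3',(297,264),.038),('ro4',(237,270),.038),('stand1',(229,11),.075)]:
    print(nm,px2w(c,uv,z).round(4))
```

```text
[161, 167, 170, 166, 150, 93, 93, 94, 92, 93, 119, 161, 162, 162, 160, 159, 161, 165, 165, 162, 160, 160, 163, 163, 163, 163, 162, 161, 161, 161, 165, 164, 161, 163, 162, 160, 162, 165, 162, 160, 161, 160, 158, 161, 163, 160, 160, 160, 160, 163, 161, 157, 159, 158, 157, 160, 161, 162, 162, 164, 164, 158, 157, 158, 158, 161, 163, 162, 159, 158, 158, 156, 155, 156, 157, 158, 158, 156, 156, 159, 160, 156, 141, 83, 82, 81, 74, 41, 32, 31, 30, 38, 73, 109, 109, 108, 107, 103, 102, 103, 103, 101, 102, 103, 102, 104, 106, 105, 105, 105, 106, 104]
[91, 88, 88, 88, 82, 94, 157, 154, 157, 160, 163, 160, 157, 159, 161, 160, 157, 157, 159, 158, 162, 167, 168, 160, 156, 159, 157, 156, 159, 159, 158, 156, 157, 157, 160, 165, 165, 163, 163, 160, 158, 158, 159, 158, 161, 162, 162, 166, 167, 165, 163, 161, 160, 162, 165, 164, 159, 159, 160, 160, 166, 167, 163, 160, 161, 162, 163, 163, 160, 158, 160, 164, 160, 162, 163, 162, 161, 159, 157, 158, 159, 163, 159, 122, 80, 82, 80, 78, 73, 45, 31, 32, 32, 32, 60, 116, 125, 125, 125, 123, 121, 120, 120, 123, 122, 121, 118, 122, 122, 121, 120, 119, 119, 119, 121, 120, 129, 160, 165, 161]
foot [0.0679697  0.62657174] 0.0007274247384752726 ends [[0.6475, 0.2992, 0.03], [0.6213, -0.0686, 0.03]]
front [0.06727816 0.52383004] 0.0004278985368388071 ends [[0.5442, 0.299, 0.03], [0.5189, -0.0689, 0.03]]
bed farR [[ 0.6318 -0.0982  0.03  ]]
bed nearR [[ 0.5164 -0.0892  0.03  ]]
bed farL [[0.6503 0.3203 0.03  ]]
btn [[0.4542 0.056  0.0315]]
ro1 [[0.3878 0.1546 0.038 ]]
ro2 [[0.4773 0.1673 0.038 ]]
ro3 [[0.4872 0.0394 0.038 ]]
ro4 [[0.3971 0.0295 0.038 ]]
stand1 [[0.4196 0.3607 0.075 ]]
```

The face foot is the shadow/dark-steel edge at x ≈ 0.633 + 0.068·y. The bed's depth of 110 mm agrees, and its ends are at y ≈ -0.097 and 0.320. Next I go to C.

Call:
{"api": "drive_tool", "payload": {"series": [0.3,-50,0,30,0,0,0,0.3,-50,0,35,0,0,0,0.3,-50,0,35,0,0,0,0.3,-50,0,35,0,0,0,0.3,-50,0,35,0,0,0,0.3,-50,0,35,0,0,0,0.3,-50,0,35,0,0,0,0.3,-54,-3,40,0,0,0,0.3,0,0,0,0,0,0.083,0.3,0,0,0,0,0,0,0.3,0,0,0,0,0,0]}}

```text
t: 3.92
eef_pos: [0.5245, -0.2322, 0.1238]
tool_rot: [0.0, 0.735, 0.679, 0.0]
contact_force: [0.1, 0.2, -0.2]
gripper_width: 0.65
```

```bash
cat >> h.py <<'E'
F0=np.array([0.633+0.0676*0.112,0.112]); TD=np.array([.0674,.9977]); N=np.array([.9977,-.0674])
def fs(s,d): return F0+s*TD-d*N   # s along fence, d in front of face
def go(x,y,z,yaw=None):
    """yaw = atan(dx/dy) of tool x axis"""
    o,M=st(); d=M.T@(np.array([x,y,z])-o['eef_pos'])*1000
    cy=np.arctan2(M[0,0],M[1,0]); print('shift',d.round(1),'yaw',round(cy,4),'turn',None if yaw is None else round(yaw-cy,4))
def sticks(c,z,zlo,roi):
    u0,u1,v0,v1=roi; hsv=cv2.cvtColor(c['pixels'],cv2.COLOR_BGR2HSV)
    m=((hsv[...,1]>90)&(hsv[...,0]<22)&(hsv[...,2]>40)).astype(np.uint8); k=np.zeros_like(m);k[v0:v1,u0:u1]=1; m*=k
    n,l,s,ce=cv2.connectedComponentsWithStats(m)
    for i in range(1,n):
        if s[i,4]<60: continue
        p=np.argwhere(l==i)[:,::-1]; w=px2w(c,p,z); mu=w.mean(0); vt=np.linalg.svd((w-mu)[:,:2],full_matrices=False)[2]
        a=(w-mu)[:,:2]@vt.T; mid=mu[:2]+((a.max(0)+a.min(0))/2)@vt
        q=mid-F0; print(ce[i].round(0),'mid',mid.round(4),'yaw',round(np.arctan(vt[0,0]/vt[0,1]),3),'ext',np.ptp(a,axis=0).round(4),'s,d',round(q@TD,4),round(-q@N,4))
E
python3 - <<'E'
from h import *
go(.523,-.2366,.026,.083)
c=cam('wrist','w2')
sticks(c,.018,0,(0,640,0,480))
E
```

```text
t 3.92 pos [ 0.5245 -0.2322  0.1238] F [ 0.1  0.2 -0.2] w 0.65
[[ 0.079  0.997  0.001]
 [ 0.997 -0.079  0.001]
 [ 0.001  0.001 -1.   ]]
shift [-4.5 -1.3 97.8] yaw 0.0794 turn 0.0036
[326. 229.] mid [ 0.527 -0.237] yaw 0.089 ext [0.1209 0.0259] s,d -0.3559 0.0898
[564. 235.] mid [ 0.7011 -0.2536] yaw 0.578 ext [0.0498 0.0205] s,d -0.3607 -0.085
[602. 260.] mid [ 0.7307 -0.2748] yaw 0.383 ext [0.0612 0.0437] s,d -0.3799 -0.116
[262. 326.] mid [ 0.4673 -0.313 ] yaw 0.137 ext [0.1173 0.0275] s,d -0.4357 0.1442
[338. 394.] mid [ 0.5261 -0.3796] yaw 0.106 ext [0.0872 0.0268] s,d -0.4982 0.081
```

View pics/w2.png

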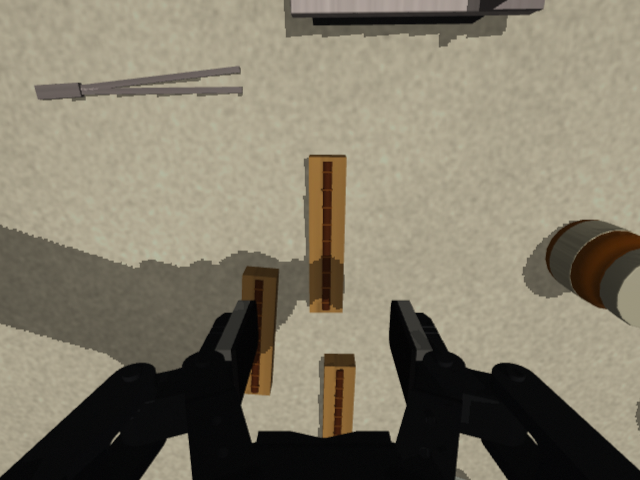

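Call:
{"api": "drive_tool", "payload": {"force": 40, "series": [0.3,4,1,30,0,0,0,0.3,0,0,30,0,0,0,0.3,0,0,25,0,0,0,0.3,0,0,12,0,0,0,0.3,0,0,0,0,0,0,-1,0,0,0,0,0,0,-1,0,0,0,0,0,0,-1,0,0,0,0,0,0,-1,0,0,0,0,0,0]}}

```text
t: 5.1
eef_pos: [0.5249, -0.2301, 0.0268]
tool_rot: [0.0, 0.736, 0.677, 0.0]
contact_force: [-0.4, -0.0, 0.7]
gripper_width: -0.002
```

Run:
```python
from h import *
p=fs(.110,.055); print(p)
p=p+.008*TD
go(p[0],p[1],.16,.0675)
```

```text
[0.5931117 0.225454 ]
t 5.1 pos [ 0.5249 -0.2301  0.0268] F [-0.4 -0.   0.7] w -0.002
[[ 0.084  0.996  0.   ]
 [ 0.996 -0.084 -0.   ]
 [ 0.     0.    -1.   ]]
shift [ 467.7   29.6 -133.2] yaw 0.084 turn -0.0165
```

The gripper closed on nothing, so I'll look.

Run:
```python
from h import *
c=cam('wrist','w3'); s=cam('side','s3')
sticks(c,.018,0,(0,540,0,480)); t=cam('top'); sticks(t,.015,0,(370,500,215,275))
cv2.imwrite('pics/ws3.png',np.hstack([c['pixels'][100:480,150:500],s['pixels'][120:500,250:600][:380].copy() if 0 else cv2.resize(s['pixels'][150:260,270:400],(430,380))[:, :]]))
```

```text
[328. 238.] mid [ 0.5293 -0.2071] yaw 0.066 ext [0.0641 0.0272] s,d -0.3259 0.0895
[230. 348.] mid [ 0.475  -0.2587] yaw 1.476 ext [0.0317 0.0191] s,d -0.381 0.1402
[323. 401.] mid [ 0.5198 -0.2945] yaw -1.349 ext [0.0059 0.0048] s,d -0.4137 0.0931
[211. 417.] mid [ 0.4578 -0.3   ] yaw 0.851 ext [0.0135 0.0043] s,d -0.4233 0.1546
[468. 236.] mid [ 0.5202 -0.3983] yaw 0.059 ext [0.0983 0.0288] s,d -0.5173 0.0857
[446. 259.] mid [ 0.4561 -0.3387] yaw 0.12 ext [0.0621 0.0271] s,d -0.4621 0.1537
```

View pics/ws3.png

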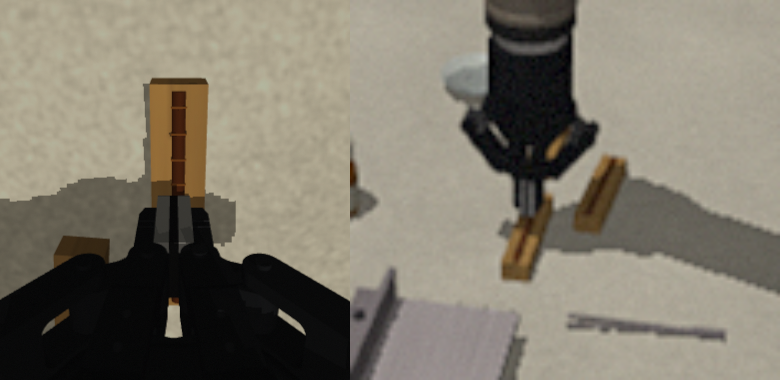

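Run:
```python
from h import *
c=cam('wrist')
for v in (294,297,300):
  for yt in (-.219,-.230):
    a=px2w(c,(325,v),0.)[0];b=px2w(c,(325,v),.1)[0]; k=(yt-a[1])/(b[1]-a[1]); print(v,yt,(a+k*(b-a)).round(4))
```

```text
294 -0.219 [ 0.5267 -0.219   0.0421]
294 -0.23 [ 0.5259 -0.23    0.0201]
297 -0.219 [ 0.5267 -0.219   0.0448]
297 -0.23 [ 0.5259 -0.23    0.0232]
300 -0.219 [ 0.5267 -0.219   0.0474]
300 -0.23 [ 0.5259 -0.23    0.0262]
```

Call:
{"api": "drive_tool", "payload": {"series": [0.3,0,0,0,0,0,0,0.3,0,0,0,0,0,0,0.3,0,0,0,0,0,0,0.3,0,0,4,0,0,0,0.3,0,0,3,0,0,0,0.3,0,0,0,0,0,0]}}

```text
t: 6.05
eef_pos: [0.5245, -0.23, 0.0191]
tool_rot: [-0.0, 0.736, 0.677, -0.0]
contact_force: [0.2, 0.5, 0.2]
gripper_width: 0.648
```

Call:
{"api": "drive_tool", "payload": {"series": [0.3,0,0,3,0,0,0,0.3,0,0,2,0,0,0,0.3,0,0,0,0,0,0]}}

```text
t: 6.42
eef_pos: [0.5247, -0.23, 0.0143]
tool_rot: [-0.0, 0.736, 0.677, -0.0]
contact_force: [0.3, -0.1, 0.0]
gripper_width: 0.651
```

Call:
{"api": "drive_tool", "payload": {"series": [-1,0,0,0,0,0,0,-1,0,0,0,0,0,0,-1,0,0,0,0,0,0,-1,0,0,0,0,0,0]}}

```text
t: 6.92
eef_pos: [0.5248, -0.2301, 0.0146]
tool_rot: [0.0, 0.736, 0.677, 0.0]
contact_force: [0.4, 0.3, -0.1]
gripper_width: 0.002
```

Run:
```python
from h import *
c=cam('wrist'); s=cam('side')
print(w2px(s,[.525,-.23,.0146]),w2px(c,[.525,-.23,.0146]))
cv2.imwrite('pics/ws4.png',np.hstack([c['pixels'][100:480,150:500],cv2.resize(s['pixels'][165:250,280:376],(430,380),interpolation=cv2.INTER_CUBIC)]))
```

```text
[[324.20369047 217.46438938]] [[322.99984116 300.59319307]]
```

View pics/ws4.png

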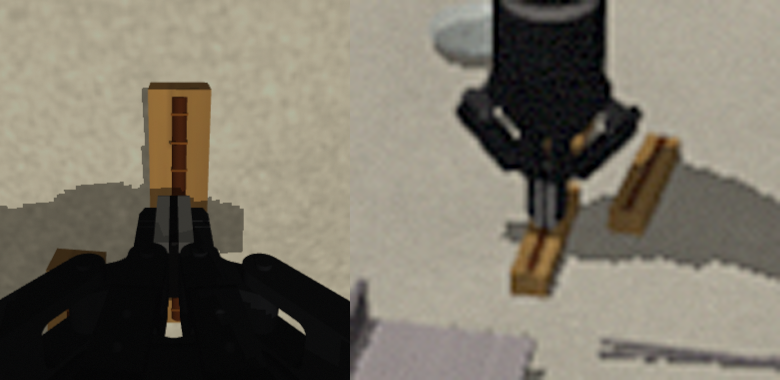

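The tips lie about at the reported TCP, roughly 20 mm shorter than the text says. I'll descend further, guarded.

Call:
{"api": "drive_tool", "payload": {"series": [0.3,0,0,0,0,0,0,0.3,0,0,0,0,0,0,0.3,0,0,0,0,0,0,0.3,0,0,3,0,0,0,0.3,0,0,3,0,0,0,0.3,0,0,3,0,0,0,0.3,0,0,0,0,0,0]}}

```text
t: 7.9
eef_pos: [0.5246, -0.23, 0.0052]
tool_rot: [-0.0, 0.736, 0.677, -0.0]
contact_force: [0.7, -0.1, 0.5]
gripper_width: 0.65
```

Call:
{"api": "drive_tool", "payload": {"series": [-1,0,0,0,0,0,0,-1,0,0,0,0,0,0,-1,0,0,0,0,0,0,-1,0,0,0,0,0,0]}}

```text
t: 8.4
eef_pos: [0.5248, -0.2301, 0.0056]
tool_rot: [0.0, 0.736, 0.677, 0.0]
contact_force: [-0.1, -0.5, 1.0]
gripper_width: 0.003
```

Call:
{"api": "drive_tool", "payload": {"series": [-1,0,0,2,0,0,0,-1,0,0,1,0,0,0,-1,0,0,0,0,0,0]}}

```text
t: 8.78
eef_pos: [0.5249, -0.2301, 0.0054]
tool_rot: [-0.001, 0.736, 0.677, 0.001]
contact_force: [-9.5, 4.9, 34.0]
gripper_width: 0.007
```

Run:
```python
from h import *
st()
c=cam('wrist'); s=cam('side')
print(w2px(s,[[.525,-.23,.0],[.525,-.23,.02]]),w2px(c,[[.525,-.23,.0],[.525,-.23,.02]]))
cv2.imwrite('pics/ws5.png',np.hstack([cv2.resize(c['pixels'][250:330,280:370],(420,373)),cv2.resize(s['pixels'][195:235,305:345],(373,373))]))
```

```text
t 8.78 pos [ 0.5249 -0.2301  0.0054] F [-9.5  4.9 34. ] w 0.007
[[ 0.085  0.996  0.001]
 [ 0.996 -0.085  0.002]
 [ 0.002  0.001 -1.   ]]
[[324.16250338 221.32411374]
 [324.21904778 216.02522534]] [[322.80266913 295.28098455]
 [322.78575606 316.63576929]]
```

View pics/ws5.png

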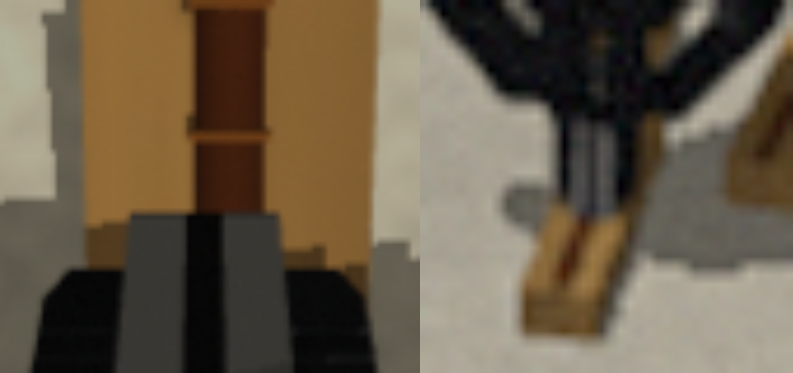

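At TCP z = 0.0055 the shut tips rest on the stick's top (z = 0.018). So the tips are actually about 12.5 mm behind the reported TCP, and I'll use that offset from here. Backing off and regrasping lower.

Call:
{"api": "drive_tool", "payload": {"series": [-1,0,0,-5,0,0,0,0.3,0,0,0,0,0,0,0.3,0,0,0,0,0,0,0.3,0,0,0,0,0,0,0.3,0,2,5,0,0,0,0.3,0,0,5,0,0,0,0.3,0,0,4,0,0,0,0.3,0,0,3,0,0,0,0.3,0,0,0,0,0,0]}}

```text
t: 10.0
eef_pos: [0.5265, -0.2302, -0.0098]
tool_rot: [-0.0, 0.736, 0.677, -0.0]
contact_force: [0.1, 0.3, 0.5]
gripper_width: 0.648
```

Call:
{"api": "drive_tool", "payload": {"series": [-1,0,0,0,0,0,0,-1,0,0,0,0,0,0,-1,0,0,0,0,0,0,-1,0,0,0,0,0,0]}}

```text
t: 10.5
eef_pos: [0.5271, -0.2304, -0.0091]
tool_rot: [0.0, 0.736, 0.677, 0.0]
contact_force: [-0.2, -0.0, 4.4]
gripper_width: 0.293
```

C is gripped, at 25 mm opening. I'll lift it and carry it to its slot.

Call:
{"api": "drive_tool", "payload": {"series": [-1,0,0,-15,0,0,0,-1,0,0,-30,0,0,0,-1,0,0,-40,0,0,0,-1,0,0,-40,0,0,0,-1,45,4,0,0,0,0,-1,45,3,0,0,0,0,-1,45,3,0,0,0,0,-1,45,3,0,0,0,0,-1,45,3,0,0,0,0,-1,45,3,0,0,0,0,-1,45,3,0,0,0,0,-1,45,3,0,0,0,0]}}

```text
t: 12.0
eef_pos: [0.5818, 0.1278, 0.1163]
tool_rot: [0.0, 0.736, 0.677, 0.0]
contact_force: [0.7, -0.6, 0.6]
gripper_width: 0.288
```

Call:
{"api": "drive_tool", "payload": {"series": [-1,45,3,0,0,0,0,-1,45,3,0,0,0,-0.018,-1,0,0,0,0,0,0,-1,0,0,0,0,0,0]}}

```text
t: 12.5
eef_pos: [0.5952, 0.2149, 0.1159]
tool_rot: [0.0, 0.73, 0.683, -0.0]
contact_force: [0.4, -0.2, -0.3]
gripper_width: 0.294
```

Run:
```python
from h import *
p=fs(.110,.055)+.007*TD
go(p[0],p[1],.024,.0675)
t=cam('top'); sticks(t,.015,0,(370,500,215,275))
```

```text
t 12.5 pos [0.5952 0.2149 0.1159] F [ 0.4 -0.2 -0.3] w 0.294
[[ 0.066  0.998 -0.   ]
 [ 0.998 -0.066 -0.001]
 [-0.001 -0.    -1.   ]]
shift [17.5 -2.8 91.9] yaw 0.0662 turn 0.0013
[466. 236.] mid [ 0.5205 -0.3962] yaw 0.1 ext [0.1018 0.0273] s,d -0.5151 0.0856
[437. 257.] mid [ 0.4605 -0.3148] yaw 0.174 ext [0.1102 0.027 ] s,d -0.4379 0.1509
```

Call:
{"api": "drive_tool", "payload": {"series": [-1,17,-3,30,0,0,0,-1,0,0,30,0,0,0,-1,0,0,22,0,0,0,-1,0,0,9,0,0,0,-1,0,0,2,0,0,0,-1,0,0,0,0,0,0]}}

```text
t: 13.3
eef_pos: [0.5943, 0.2325, 0.0233]
tool_rot: [0.0, 0.73, 0.683, 0.001]
contact_force: [-0.3, 1.1, -0.2]
gripper_width: 0.292
```

Call:
{"api": "drive_tool", "payload": {"series": [-1,0,0,1.5,0,0,0,-1,0,0,0,0,0,0,0.2,0,0,0,0,0,0,0.2,0,0,0,0,0,0,0.2,0,0,0,0,0,0,0.2,0,0,-30,0,0,0,0.2,0,0,-40,0,0,0,0.2,0,0,-40,0,0,0,0.2,-50,-5,0,0,0,0,0.2,-50,-15,0,0,0,0,0.2,-50,-15,0,0,0,0,0.2,-50,-10,0,0,0,0]}}

```text
t: 14.8
eef_pos: [0.5346, 0.0346, 0.1312]
tool_rot: [-0.0, 0.73, 0.683, 0.0]
contact_force: [1.0, -0.6, 0.4]
gripper_width: 0.602
```

Call:
{"api": "drive_tool", "payload": {"series": [0.2,-50,-10,0,0,0,0,0.2,-50,-10,0,0,0,0,0.2,-50,-10,0,0,0,0,0.2,-50,-10,0,0,0,0,0.2,-50,-5,0,0,0,0,0.2,-50,-5,0,0,0,0,0.2,-50,-5,0,0,0,0.1,0.2,0,0,0,0,0,0,0.2,0,0,0,0,0,0]}}

```text
t: 15.92
eef_pos: [0.4574, -0.309, 0.1308]
tool_rot: [-0.0, 0.763, 0.646, 0.0]
contact_force: [0.2, 0.1, -0.1]
gripper_width: 0.6
```

Run:
```python
from h import *
go(.4625,-.314,-.0095,.174)
c=cam('wrist','w6'); sticks(c,.018,0,(0,540,0,480))
sticks(c,.048,0,(0,540,0,240))
```

```text
t 15.93 pos [ 0.4574 -0.309   0.1308] F [ 0.2  0.1 -0.1] w 0.6
[[ 0.165  0.986 -0.   ]
 [ 0.986 -0.165  0.001]
 [ 0.001 -0.    -1.   ]]
shift [ -4.2   5.9 140.3] yaw 0.1657 turn 0.0083
[333. 228.] mid [ 0.4643 -0.3155] yaw 0.169 ext [0.1111 0.0262] s,d -0.4384 0.147
[422. 288.] mid [ 0.5279 -0.3793] yaw -0.105 ext [0.0805 0.0343] s,d -0.4978 0.0793
[334. 200.] mid [ 0.4691 -0.2823] yaw 0.172 ext [0.0509 0.0232] s,d -0.405 0.1445
```

View pics/w6.png

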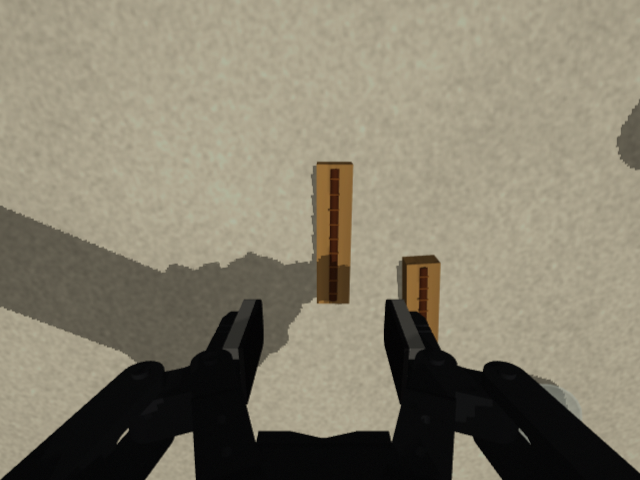

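Call:
{"api": "drive_tool", "payload": {"series": [0.2,-6,6,40,0,0,0.006,0.2,0,0,40,0,0,0,0.2,0,0,35,0,0,0,0.2,0,0,20,0,0,0,0.2,0,0,5,0,0,0,0.2,0,0,0,0,0,0,-1,0,0,0,0,0,0,-1,0,0,0,0,0,0,-1,0,0,0,0,0,0,-1,0,0,0,0,0,0]}}

```text
t: 17.23
eef_pos: [0.4633, -0.3169, -0.0077]
tool_rot: [0.001, 0.765, 0.644, 0.001]
contact_force: [-1.2, 0.6, 7.0]
gripper_width: 0.292
```

Call:
{"api": "drive_tool", "payload": {"series": [-1,0,0,-15,0,0,0,-1,0,0,-30,0,0,0,-1,0,0,-40,0,0,0,-1,0,0,-40,0,0,0,-1,0,0,0,0,0,-0.1,-1,45,5,0,0,0,0,-1,45,10,0,0,0,0,-1,45,10,0,0,0,0,-1,45,10,0,0,0,0,-1,45,10,0,0,0,0,-1,45,10,0,0,0,0,-1,45,10,0,0,0,0]}}

```text
t: 18.73
eef_pos: [0.5502, -0.0055, 0.1171]
tool_rot: [0.0, 0.732, 0.681, 0.0]
contact_force: [0.6, -0.5, -1.2]
gripper_width: 0.288
```

Run:
```python
from h import *
p=fs(-.010,.055); go(p[0],p[1],.0225,.0675)
```

```text
t 18.73 pos [ 0.5502 -0.0055  0.1171] F [ 0.6 -0.5 -1.2] w 0.288
[[ 0.072  0.997  0.001]
 [ 0.997 -0.072  0.   ]
 [ 0.     0.001 -1.   ]]
shift [113.5  26.6  94.6] yaw 0.0724 turn -0.0049
```

Call:
{"api": "drive_tool", "payload": {"series": [-1,40,9,0,0,0,0,-1,40,9,0,0,0,0,-1,31,8,0,0,0,-0.005,-1,0,0,0,0,0,0,-1,0,0,30,0,0,0,-1,0,0,30,0,0,0,-1,0,0,22,0,0,0,-1,0,0,10,0,0,0,-1,0,0,2,0,0,0,-1,0,0,0,0,0,0]}}

```text
t: 19.98
eef_pos: [0.5844, 0.1016, 0.0229]
tool_rot: [0.0, 0.731, 0.683, 0.0]
contact_force: [0.8, 0.5, 0.3]
gripper_width: 0.295
```

Run:
```python
from h import *
p=fs(-.012,.055); go(p[0],p[1],.0215,.0675)
c=cam('wrist'); sticks(c,.048,0,(0,640,0,480))
```

```text
t 19.98 pos [0.5844 0.1016 0.0229] F [0.8 0.5 0.3] w 0.295
[[ 0.067  0.998  0.001]
 [ 0.998 -0.067  0.   ]
 [ 0.     0.001 -1.   ]]
shift [2.2 0.4 1.4] yaw 0.0675 turn -0.0
[324.  82.] mid [0.5909 0.1905] yaw 0.065 ext [0.0499 0.0259] s,d 0.075 0.0549
[323. 305.] mid [0.5847 0.1035] yaw 0.066 ext [0.1122 0.0264] s,d -0.0122 0.0552
```

Call:
{"api": "drive_tool", "payload": {"series": [-1,0,0,1.5,0,0,0,0.2,0,0,0,0,0,0,0.2,0,0,0,0,0,0,0.2,0,0,0,0,0,0,0.2,0,0,-30,0,0,0,0.2,0,0,-40,0,0,0,0.2,0,0,-40,0,0,0,0.2,-50,-3,0,0,0,0,0.2,-50,-3,0,0,0,0,0.2,-50,-3,0,0,0,0,0.2,-50,-3,0,0,0,0,0.2,-50,-3,0,0,0,0]}}

```text
t: 21.52
eef_pos: [0.5518, -0.1479, 0.1306]
tool_rot: [0.0, 0.73, 0.683, 0.0]
contact_force: [-0.3, -0.5, -0.1]
gripper_width: 0.6
```

Call:
{"api": "drive_tool", "payload": {"series": [0.2,-50,-3,0,0,0,0,0.2,-50,-3,0,0,0,0,0.2,-50,-3,0,0,0,0,0.2,-50,-3,0,0,0,0,0.2,-50,-1,0,0,0,0.03,0.2,0,0,0,0,0,0,0.2,0,0,0,0,0,0]}}

```text
t: 22.4
eef_pos: [0.5224, -0.3944, 0.1301]
tool_rot: [-0.001, 0.741, 0.672, 0.0]
contact_force: [0.2, 0.3, -0.4]
gripper_width: 0.601
```

Run:
```python
from h import *
go(.523,-.397,-.0095,.1)
c=cam('wrist'); sticks(c,.018,0,(0,540,0,480))
```

```text
t 22.4 pos [ 0.5224 -0.3944  0.1301] F [ 0.2  0.3 -0.4] w 0.601
[[ 0.097  0.995 -0.001]
 [ 0.995 -0.097  0.001]
 [ 0.001 -0.001 -1.   ]]
shift [ -2.6   0.9 139.6] yaw 0.0969 turn 0.0031
[326. 226.] mid [ 0.5245 -0.3971] yaw 0.095 ext [0.1015 0.0262] s,d -0.5158 0.0815
```

Call:
{"api": "drive_tool", "payload": {"series": [0.2,-3,2,40,0,0,0,0.2,0,0,40,0,0,0,0.2,0,0,35,0,0,0,0.2,0,0,19,0,0,0,0.2,0,0,4,0,0,0,0.2,0,0,0,0,0,0,-1,0,0,0,0,0,0,-1,0,0,0,0,0,0,-1,0,0,0,0,0,0,-1,0,0,0,0,0,0]}}

```text
t: 23.7
eef_pos: [0.525, -0.3989, -0.006]
tool_rot: [0.001, 0.741, 0.672, 0.0]
contact_force: [0.2, 1.4, 6.8]
gripper_width: 0.292
```

Call:
{"api": "drive_tool", "payload": {"series": [-1,0,0,-15,0,0,0,-1,0,0,-30,0,0,0,-1,0,0,-40,0,0,0,-1,0,0,-40,0,0,0,-1,0,0,0,0,0,-0.03,-1,45,4,0,0,0,0,-1,45,4,0,0,0,0,-1,45,4,0,0,0,0,-1,45,4,0,0,0,0,-1,45,4,0,0,0,0,-1,45,4,0,0,0,0,-1,45,4,0,0,0,0]}}

```text
t: 25.2
eef_pos: [0.5725, -0.0842, 0.117]
tool_rot: [-0.0, 0.73, 0.683, -0.0]
contact_force: [-0.2, -0.2, -0.7]
gripper_width: 0.292
```

Run:
```python
from h import *
p=fs(-.125,.055); go(p[0],p[1],.023,.0675)
```

```text
t 25.2 pos [ 0.5725 -0.0842  0.117 ] F [-0.2 -0.2 -0.7] w 0.292
[[ 0.066  0.998 -0.001]
 [ 0.998 -0.066  0.   ]
 [ 0.    -0.001 -1.   ]]
shift [75.3 -0.1 94. ] yaw 0.0664 turn 0.0011
```

Call:
{"api": "drive_tool", "payload": {"series": [-1,40,0,0,0,0,0,-1,35,0,0,0,0,0,-1,0,0,0,0,0,0,-1,0,0,30,0,0,0,-1,0,0,30,0,0,0,-1,0,0,22,0,0,0,-1,0,0,10,0,0,0,-1,0,0,2,0,0,0,-1,0,0,0,0,0,0]}}

```text
t: 26.32
eef_pos: [0.5782, -0.0119, 0.024]
tool_rot: [0.0, 0.731, 0.683, 0.0]
contact_force: [0.0, 0.1, -1.2]
gripper_width: 0.289
```

Run:
```python
from h import *
st()
c=cam('wrist'); sticks(c,.048,0,(0,640,0,480))
```

```text
t 26.32 pos [ 0.5782 -0.0119  0.024 ] F [ 0.   0.1 -1.2] w 0.289
[[ 0.068  0.998  0.   ]
 [ 0.998 -0.068 -0.   ]
 [-0.     0.    -1.   ]]
[319.  88.] mid [0.5829 0.0748] yaw 0.069 ext [0.0551 0.026 ] s,d -0.041 0.055
[323. 307.] mid [ 0.5785 -0.0096] yaw 0.066 ext [0.1026 0.0265] s,d -0.1255 0.0537
```

Call:
{"api": "drive_tool", "payload": {"series": [-1,0,0,1,0,0,0,0.2,0,0,0,0,0,0,0.2,0,0,0,0,0,0,0.2,0,0,0,0,0,0,0.2,0,0,-30,0,0,0,0.2,0,0,-40,0,0,0,0.2,0,0,-30,0,0,0,0.7,0,-40,0,0,0,0,0.7,0,0,0,0,0,-0.175,0.7,0,0,0,0,0,-0.175,0.7,0,0,0,0,0,-0.175,0.7,0,0,0,0,0,-0.175]}}

```text
t: 27.88
eef_pos: [0.5382, -0.0083, 0.1225]
tool_rot: [-0.0, 0.449, 0.893, 0.0]
contact_force: [-0.4, -0.1, -0.1]
gripper_width: 0.85
```

Call:
{"api": "drive_tool", "payload": {"series": [0.7,0,0,0,0,0,-0.175,0.7,0,0,0,0,0,-0.175,0.7,0,0,0,0,0,-0.175,0.7,0,0,0,0,0,-0.175,0.7,0,0,0,0,0,-0.17,0.7,0,0,0,0,0,0,0.7,0,0,0,0,0,0]}}

```text
t: 28.75
eef_pos: [0.5382, -0.0084, 0.1225]
tool_rot: [-0.0, 0.036, 0.999, 0.0]
contact_force: [0.4, 1.0, -0.2]
gripper_width: 0.853
```

Run:
```python
from h import *
p=fs(-.1245,.097); go(p[0],p[1],.018,-1.5033)
c=cam('wrist','w7'); sticks(c,.048,0,(0,640,0,480)); print(w2px(c,[[*fs(s,0),.03] for s in(-.2,0,.2)]))
```

```text
t 28.75 pos [ 0.5382 -0.0084  0.1225] F [ 0.4  1.  -0.2] w 0.853
[[-0.997  0.071 -0.   ]
 [ 0.071  0.997  0.   ]
 [ 0.    -0.    -1.   ]]
shift [  3.    2.6 104.5] yaw -1.4995 turn -0.0038
[524. 294.] mid [0.5824 0.1255] yaw 0.086 ext [0.1649 0.0361] s,d 0.0096 0.0589
[323. 297.] mid [ 0.5746 -0.0108] yaw 0.063 ext [0.0999 0.0336] s,d -0.127 0.0575
[[229.46879436 353.79009437]
 [487.51404911 353.13020576]
 [745.84139233 352.46959577]]
```

View pics/w7.png

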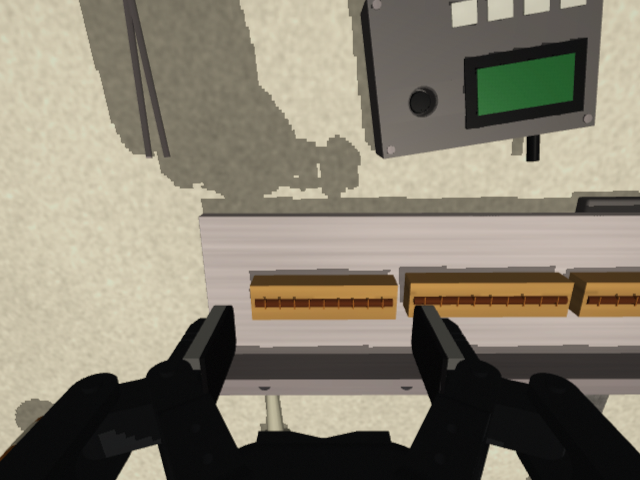

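The picture confirms the fence foot at row 353, as predicted. The gaps between the sticks are about 2 to 6 mm. I'll descend in front of A and push both ends at once with the spread fingers.

Call:
{"api": "drive_tool", "payload": {"series": [0.7,3,2.5,40,0,0,-0.004,0.7,0,0,40,0,0,0,0.7,0,0,20,0,0,0,0.7,0,0,5,0,0,0,0.7,0,0,0,0,0,0]}}

```text
t: 29.42
eef_pos: [0.5357, -0.0057, 0.0178]
tool_rot: [0.0, 0.032, 0.999, -0.0]
contact_force: [1.1, -0.1, 0.8]
gripper_width: 0.845
```

Call:
{"api": "drive_tool", "payload": {"series": [0.7,0,0,2,0,0,0,0.7,-10,0,0,0,0,0,0.7,-10,0,0,0,0,0,0.7,-8,0,0,0,0,0,0.7,0,0,0,0,0,0]}}

```text
t: 30.05
eef_pos: [0.5644, -0.0075, 0.0156]
tool_rot: [0.0, 0.032, 0.999, -0.0]
contact_force: [-0.5, -0.3, 0.7]
gripper_width: 0.848
```

Run:
```python
from h import *
p=fs(-.1245,.037); go(p[0],p[1],.015,-1.5033)
```

```text
t 30.05 pos [ 0.5644 -0.0075  0.0156] F [-0.5 -0.3  0.7] w 0.848
[[-0.998  0.064  0.001]
 [ 0.064  0.998 -0.   ]
 [-0.001 -0.    -1.   ]]
shift [-31.   -0.3   0.6] yaw -1.5069 turn 0.0036
```

Call:
{"api": "drive_tool", "payload": {"series": [0.7,-8,0,0,0,0,0,0.7,-8,0,0,0,0,0,0.7,-6,0,0,0,0,0.0035,0.7,-4,0,0,0,0,0,0.7,0,0,0,0,0,0]}}

```text
t: 30.68
eef_pos: [0.5897, -0.0091, 0.0155]
tool_rot: [0.0, 0.034, 0.999, -0.0]
contact_force: [-0.3, 0.3, 0.5]
gripper_width: 0.851
```

Call:
{"api": "drive_tool", "payload": {"series": [0.7,-2,0,0,0,0,0,0.7,-1,0,0,0,0,0,0.7,0,0,0,0,0,0]}}

```text
t: 31.05
eef_pos: [0.5924, -0.0093, 0.0156]
tool_rot: [0.0, 0.034, 0.999, 0.0]
contact_force: [-0.2, -0.4, -1.2]
gripper_width: 0.851
```

Call:
{"api": "drive_tool", "payload": {"series": [0.7,-1,0,0,0,0,0,0.7,0,0,0,0,0,0]}}

```text
t: 31.3
eef_pos: [0.5934, -0.0093, 0.0155]
tool_rot: [0.0, 0.034, 0.999, 0.0]
contact_force: [-0.1, -0.3, -0.2]
gripper_width: 0.846
```

Run:
```python
from h import *
p=fs(-.1245,.037); go(p[0],p[1],.015,-1.5033)
c=cam('wrist','w8'); sticks(c,.048,0,(0,640,0,480)); 
s=cam('top'); sticks(s,.045,0,(200,365,170,240))
cv2.imwrite('pics/w8c.png',np.hstack([c['pixels'][200:480,120:520],cv2.resize(s['pixels'][165:245,280:380],(350,280))]))
```

```text
t 31.3 pos [ 0.5934 -0.0093  0.0155] F [-0.1 -0.3 -0.2] w 0.846
[[-0.998  0.067  0.   ]
 [ 0.067  0.998  0.   ]
 [-0.     0.    -1.   ]]
shift [-1.9 -0.2  0.5] yaw -1.5035 turn 0.0002
[550. 292.] mid [0.5795 0.0754] yaw 0.131 ext [0.0719 0.0351] s,d -0.0407 0.0585
[323. 380.] mid [ 0.6113 -0.0106] yaw 0.067 ext [0.0872 0.0374] s,d -0.1243 0.0209
[236. 191.] mid [0.6235 0.2349] yaw 0.063 ext [0.1205 0.03  ] s,d 0.1215 0.0253
[281. 207.] mid [0.5817 0.1113] yaw 0.051 ext [0.091  0.0271] s,d -0.0047 0.0587
```

View pics/w8c.png

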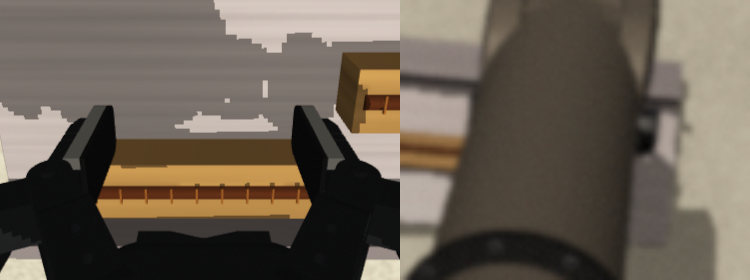

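A moves with the fingers. C has been knocked to s = 0.1215, d = 0.025, which I'll correct later. Continuing the push on A.

Call:
{"api": "drive_tool", "payload": {"series": [0.7,-1,0,0,0,0,0,0.7,-1,0,0,0,0,0,0.7,0,0,0,0,0,0]}}

```text
t: 31.78
eef_pos: [0.5952, -0.0095, 0.0155]
tool_rot: [-0.0, 0.034, 0.999, 0.0]
contact_force: [-1.2, 1.0, 0.6]
gripper_width: 0.852
```

Call:
{"api": "drive_tool", "payload": {"series": [0.7,-1,0,0,0,0,0,0.7,0,0,0,0,0,0]}}

```text
t: 32.02
eef_pos: [0.5952, -0.0095, 0.0153]
tool_rot: [-0.001, 0.034, 0.999, 0.0]
contact_force: [-5.5, 0.2, 3.8]
gripper_width: 0.846
```

Call:
{"api": "drive_tool", "payload": {"series": [0.7,-1,0,0,0,0,0,0.7,0,0,0,0,0,0]}}

```text
t: 32.28
eef_pos: [0.5951, -0.0096, 0.0152]
tool_rot: [-0.002, 0.034, 0.999, 0.0]
contact_force: [-6.7, 1.0, 5.0]
gripper_width: 0.854
```

Contact with the fence at d = 37 mm, as expected. I'll press a bit more and rock slightly to load each end in turn.

Call:
{"api": "drive_tool", "payload": {"series": [0.7,-1,0,0,0,0,0,0.7,0,0,0,0,0,0.02,0.7,0,0,0,0,0,0,0.7,0,0,0,0,0,-0.02,0.7,0,0,0,0,0,-0.02,0.7,0,0,0,0,0,0]}}

```text
t: 33.02
eef_pos: [0.5944, -0.0097, 0.0148]
tool_rot: [-0.004, 0.024, 1.0, 0.0]
contact_force: [-11.7, 1.2, 8.6]
gripper_width: 0.847
```

Call:
{"api": "drive_tool", "payload": {"series": [0.7,0,0,0,0,0,0.02,0.7,0,0,0,0,0,0,0.7,6,0,0,0,0,0,0.7,30,0,0,0,0,0,0.7,30,0,0,0,0,0,0.7,0,0,-40,0,0,0,0.7,0,0,-40,0,0,0,0.7,0,55,0,0,0,0,0.7,0,55,0,0,0,0,0.7,0,0,0,0,0,0,0.7,0,0,0,0,0,0]}}

```text
t: 34.4
eef_pos: [0.5404, 0.1041, 0.0957]
tool_rot: [0.001, 0.033, 0.999, -0.0]
contact_force: [-0.4, -0.9, -1.3]
gripper_width: 0.848
```

Run:
```python
from h import *
p=fs(-.012,.097); go(p[0],p[1],.015,-1.5033)
c=cam('wrist'); sticks(c,.048,0,(0,640,0,480)); 
s=cam('top'); sticks(s,.048,0,(200,365,170,240))
```

```text
t 34.4 pos [0.5404 0.1041 0.0957] F [-0.4 -0.9 -1.3] w 0.848
[[-0.998  0.067  0.001]
 [ 0.067  0.998 -0.   ]
 [-0.001 -0.    -1.   ]]
shift [-2.3  2.6 80.7] yaw -1.5038 turn 0.0005
[324. 322.] mid [0.5801 0.1022] yaw 0.066 ext [0.1093 0.0343] s,d -0.0139 0.0597
[558. 361.] mid [0.6169 0.2436] yaw 0.208 ext [0.1096 0.0391] s,d 0.1297 0.0325
[118. 364.] mid [ 0.6031 -0.0295] yaw -0.055 ext [0.0686 0.0262] s,d -0.1437 0.0278
[227. 385.] mid [0.6195 0.0368] yaw -1.198 ext [0.0344 0.0085] s,d -0.0764 0.0159
[227. 190.] mid [0.6241 0.2593] yaw 0.073 ext [0.0697 0.0296] s,d 0.1459 0.0264
[328. 196.] mid [ 0.6152 -0.0124] yaw 0.071 ext [0.1011 0.0291] s,d -0.1258 0.0169
[299. 208.] mid [0.5795 0.0624] yaw -0.078 ext [0.0271 0.0251] s,d -0.0536 0.0576
```

Call:
{"api": "drive_tool", "payload": {"series": [0.7,0,2,40,0,0,0,0.7,0,0,35,0,0,0,0.7,-10,0,5,0,0,0,0.7,-10,0,0,0,0,0,0.7,-8,0,0,0,0,0,0.7,-8,0,0,0,0,0,0.7,-8,0,0,0,0,0,0.7,-7,0,0,0,0,0,0.7,-6,0,0,0,0,0,0.7,-2,0,0,0,0,0,0.7,-1,0,0,0,0,0,0.7,0,0,0,0,0,0]}}

```text
t: 36.0
eef_pos: [0.5998, 0.1025, 0.0155]
tool_rot: [0.0, 0.034, 0.999, 0.0]
contact_force: [-0.3, -0.8, 0.3]
gripper_width: 0.85
```

Call:
{"api": "drive_tool", "payload": {"series": [0.7,-1.5,0,0,0,0,0,0.7,0,0,0,0,0,0]}}

```text
t: 36.25
eef_pos: [0.6015, 0.1024, 0.0155]
tool_rot: [0.0, 0.034, 0.999, 0.0]
contact_force: [0.4, -0.3, 0.2]
gripper_width: 0.848
```

Call:
{"api": "drive_tool", "payload": {"series": [0.7,-1.5,0,0,0,0,0,0.7,0,0,0,0,0,0]}}

```text
t: 36.5
eef_pos: [0.6028, 0.1023, 0.0155]
tool_rot: [-0.0, 0.034, 0.999, 0.0]
contact_force: [-0.6, 0.2, 0.8]
gripper_width: 0.855
```

Call:
{"api": "drive_tool", "payload": {"series": [0.7,-1,0,0,0,0,0,0.7,0,0,0,0,0,0]}}

```text
t: 36.75
eef_pos: [0.6029, 0.1023, 0.0154]
tool_rot: [-0.001, 0.034, 0.999, 0.0]
contact_force: [-4.8, -0.2, 4.3]
gripper_width: 0.85
```

Run:
```python
from h import *
p=fs(-.012,.037); go(p[0],p[1],.015,-1.5033)
```

```text
t 36.75 pos [0.6029 0.1023 0.0154] F [-4.8 -0.2  4.3] w 0.85
[[-0.998  0.067 -0.002]
 [ 0.067  0.998  0.   ]
 [ 0.002 -0.    -1.   ]]
shift [0.  0.3 0.4] yaw -1.5033 turn 0.0
```

Call:
{"api": "drive_tool", "payload": {"series": [0.7,-2,0,0,0,0,0,0.7,0,0,0,0,0,0.02,0.7,0,0,0,0,0,0,0.7,0,0,0,0,0,-0.02,0.7,0,0,0,0,0,-0.02,0.7,0,0,0,0,0,0,0.7,0,0,0,0,0,0.02,0.7,6,0,0,0,0,0,0.7,30,0,0,0,0,0,0.7,30,0,0,0,0,0,0.7,0,0,-50,0,0,0,0.7,0,20,-50,0,0,0]}}

```text
t: 38.25
eef_pos: [0.5416, 0.1247, 0.1167]
tool_rot: [0.0, 0.035, 0.999, -0.001]
contact_force: [0.3, -0.5, 0.2]
gripper_width: 0.85
```

Call:
{"api": "drive_tool", "payload": {"series": [0.7,10,40,-50,0,0,0,0.7,10,40,-50,0,0,0,0.7,0,0,0,0,0,0,0.7,0,0,0,0,0,0]}}

```text
t: 38.75
eef_pos: [0.5275, 0.2041, 0.2117]
tool_rot: [0.0, 0.034, 0.999, -0.0]
contact_force: [-0.8, -0.6, -0.8]
gripper_width: 0.851
```

Run:
```python
from h import *
p=fs(.11,.097); go(p[0],p[1],.015,-1.5033)
c=cam('wrist','w9'); sticks(c,.048,0,(0,640,0,480)); 
print(w2px(c,[[*fs(s,d),.048] for s,d in((.05,0),(.05,.026),(.17,0),(.17,.026))]).round())
```

```text
t 38.75 pos [0.5275 0.2041 0.2117] F [-0.8 -0.6 -0.8] w 0.851
[[-0.998  0.067  0.001]
 [ 0.067  0.998 -0.   ]
 [-0.001 -0.    -1.   ]]
shift [-21.9  25.7 196.7] yaw -1.5036 turn 0.0003
[518. 102.] mid [0.4483 0.3683] yaw -0.033 ext [0.0941 0.0661] s,d 0.2428 0.2091
[622.  97.] mid [0.4485 0.4478] yaw 0.124 ext [0.0331 0.0247] s,d 0.3221 0.2143
[359. 306.] mid [0.6218 0.2349] yaw 0.033 ext [0.12   0.0366] s,d 0.1214 0.0271
[161. 314.] mid [0.6187 0.0466] yaw 0.055 ext [0.221  0.0371] s,d -0.0667 0.0174
[325. 424.] mid [0.7608 0.1909] yaw -1.416 ext [0.036  0.0173] s,d 0.0869 -0.1147
[[288. 331.]
 [287. 307.]
 [411. 331.]
 [413. 308.]]
```

View pics/w9.png

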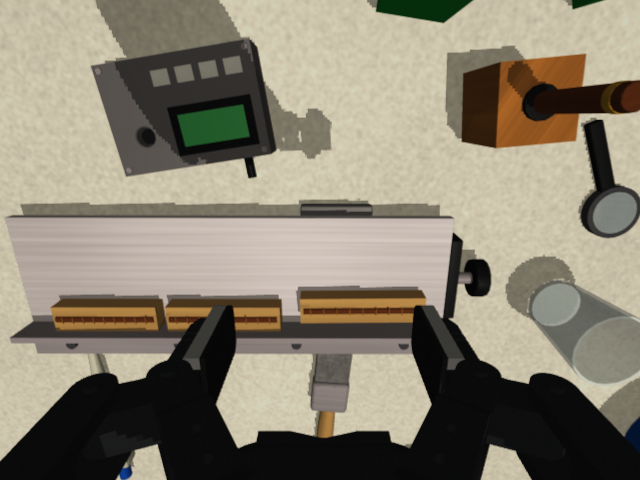

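A and B are flush, spanning s = -0.177 to 0.044. C was knocked to s = 0.061–0.181 and sits about 10 mm off the fence. I'll push C in where it is, then slide A and B along to close the gap.

Call:
{"api": "drive_tool", "payload": {"series": [0.7,-14,18,50,0,0,0,0.7,-14,19,50,0,0,0,0.7,0,0,50,0,0,0,0.7,0,0,35,0,0,0,0.7,0,0,11,0,0,0,0.7,-10,0,0,0,0,0,0.7,-10,0,0,0,0,0,0.7,-8,0,0,0,0,0,0.7,-8,0,0,0,0,0,0.7,-6,0,0,0,0,0,0.7,0,0,0,0,0,0]}}

```text
t: 40.17
eef_pos: [0.6001, 0.2369, 0.0161]
tool_rot: [0.0, 0.034, 0.999, 0.0]
contact_force: [-0.3, -0.7, -0.1]
gripper_width: 0.851
```

Run:
```python
from h import *
p=fs(.1214,.037); go(p[0],p[1],.015,-1.5033)
```

```text
t 40.17 pos [0.6001 0.2369 0.0161] F [-0.3 -0.7 -0.1] w 0.851
[[-0.998  0.068  0.   ]
 [ 0.068  0.998  0.   ]
 [-0.     0.    -1.   ]]
shift [-11.8  -0.4   1.1] yaw -1.5032 turn -0.0001
```

Call:
{"api": "drive_tool", "payload": {"series": [0.7,-5,0,0,0,0,0,0.7,-4,0,0,0,0,0,0.7,-2,0,0,0,0,0,0.7,0,0,0,0,0,0]}}

```text
t: 40.67
eef_pos: [0.6108, 0.2361, 0.0159]
tool_rot: [0.0, 0.034, 0.999, 0.0]
contact_force: [-0.3, 0.0, 0.3]
gripper_width: 0.851
```

Call:
{"api": "drive_tool", "payload": {"series": [0.7,-1.5,0,0,0,0,0,0.7,0,0,0,0,0,0]}}

```text
t: 40.92
eef_pos: [0.6121, 0.2361, 0.016]
tool_rot: [-0.0, 0.034, 0.999, 0.0]
contact_force: [0.5, -0.1, 0.6]
gripper_width: 0.852
```

Call:
{"api": "drive_tool", "payload": {"series": [0.7,-1.5,0,0,0,0,0,0.7,0,0,0,0,0,0]}}

```text
t: 41.18
eef_pos: [0.6121, 0.2361, 0.0158]
tool_rot: [-0.001, 0.034, 0.999, -0.0]
contact_force: [-4.9, -0.1, 4.7]
gripper_width: 0.854
```

Call:
{"api": "drive_tool", "payload": {"series": [0.7,-2,0,0,0,0,0,0.7,0,0,0,0,0,0.02,0.7,0,0,0,0,0,0,0.7,0,0,0,0,0,-0.02,0.7,0,0,0,0,0,-0.02,0.7,0,0,0,0,0,0,0.7,0,0,0,0,0,0.02,0.7,6,0,0,0,0,0,0.7,30,0,0,0,0,0,0.7,0,0,-50,0,0,0,0.7,0,-20,-50,0,0,0,-1,0,-50,0,0,0,0]}}

```text
t: 42.68
eef_pos: [0.5787, 0.1716, 0.1206]
tool_rot: [0.005, 0.031, 1.0, 0.003]
contact_force: [1.5, -0.1, -0.5]
gripper_width: 0.649
```

Call:
{"api": "drive_tool", "payload": {"series": [-1,0,-50,0,0,0,0,-1,0,-50,0,0,0,0,-1,0,-50,0,0,0,0,-1,0,-50,0,0,0,0,-1,0,-50,0,0,0,0,-1,0,-20,0,0,0,0,-1,0,0,0,0,0,0,-1,0,0,0,0,0,0]}}

```text
t: 43.68
eef_pos: [0.5573, -0.0995, 0.116]
tool_rot: [0.0, 0.033, 0.999, 0.0]
contact_force: [-1.1, 0.3, -0.6]
gripper_width: 0.002
```

Run:
```python
from h import *
p=fs(-.205,.016); go(p[0],p[1],.024,-1.5033)
c=cam('wrist'); sticks(c,.048,0,(0,640,0,480)); 
s=cam('top'); sticks(s,.048,0,(200,365,170,240))
```

```text
t 43.67 pos [ 0.5573 -0.0995  0.116 ] F [-1.1  0.3 -0.6] w 0.002
[[-0.998  0.066  0.001]
 [ 0.066  0.998  0.001]
 [-0.001  0.001 -1.   ]]
shift [-52.8  11.5  92. ] yaw -1.5051 turn 0.0018
[509. 321.] mid [0.6169 0.0247] yaw 0.075 ext [0.1823 0.0357] s,d -0.0887 0.0177
[139. 398.] mid [ 0.6635 -0.2435] yaw -0.156 ext [0.0273 0.0058] s,d -0.3531 -0.0468
[636. 472.] mid [0.7569 0.1354] yaw 1.534 ext [0.0213 0.0073] s,d 0.0312 -0.1145
[236. 188.] mid [0.6325 0.2342] yaw 0.076 ext [0.1228 0.0295] s,d 0.1213 0.0163
[286. 192.] mid [0.6232 0.1012] yaw 0.073 ext [0.1115 0.0291] s,d -0.012 0.0166
[327. 196.] mid [ 0.6151 -0.0126] yaw 0.056 ext [0.1007 0.0292] s,d -0.126 0.0171
```

Call:
{"api": "drive_tool", "payload": {"series": [-1,-26,6,0,0,0,0,-1,-26,5,0,0,0,0.0018,-1,0,0,40,0,0,0,-1,0,0,35,0,0,0,-1,0,0,15,0,0,0,-1,0,8,0,0,0,0,-1,0,7,0,0,0,0,-1,0,7,0,0,0,0,-1,0,0,0,0,0,0]}}

```text
t: 44.9
eef_pos: [0.6117, -0.0706, 0.0269]
tool_rot: [0.001, 0.034, 0.999, 0.0]
contact_force: [-0.3, -0.3, 0.3]
gripper_width: -0.0
```

Run:
```python
from h import *
p=fs(-.1655,.016); go(p[0],p[1],.024,-1.5033)
s=cam('top'); sticks(s,.048,0,(200,365,170,240))
c=cam('wrist'); sticks(c,.048,0,(0,640,0,480));
```

```text
t 44.9 pos [ 0.6117 -0.0706  0.0269] F [-0.3 -0.3  0.3] w -0.0
[[-0.998  0.068  0.002]
 [ 0.068  0.998  0.   ]
 [-0.002  0.    -1.   ]]
shift [-0.4 18.6  2.9] yaw -1.503 turn -0.0003
[236. 188.] mid [0.6323 0.2342] yaw 0.077 ext [0.1228 0.0293] s,d 0.1214 0.0165
[296. 193.] mid [0.6212 0.0728] yaw 0.072 ext [0.1684 0.0289] s,d -0.0404 0.0167
[499. 322.] mid [0.6158 0.0013] yaw 0.1 ext [0.1219 0.037 ] s,d -0.1121 0.0173
[ 31. 440.] mid [ 0.6625 -0.2089] yaw 0.566 ext [0.0273 0.0114] s,d -0.3186 -0.0435
```

Call:
{"api": "drive_tool", "payload": {"series": [-1,0,5,0,0,0,0,-1,0,5,0,0,0,0,-1,0,5,0,0,0,0,-1,0,2,0,0,0,0,-1,0,0,0,0,0,0]}}

```text
t: 45.62
eef_pos: [0.6123, -0.0543, 0.026]
tool_rot: [0.0, 0.034, 0.999, 0.0]
contact_force: [0.2, -0.2, 1.6]
gripper_width: 0.004
```

Run:
```python
from h import *
p=fs(-.1655,.016); go(p[0],p[1],.024,-1.5033)
s=cam('top'); sticks(s,.048,0,(200,365,170,240))
```

```text
t 45.62 pos [ 0.6123 -0.0543  0.026 ] F [ 0.2 -0.2  1.6] w 0.004
[[-0.998  0.069  0.   ]
 [ 0.069  0.998  0.   ]
 [-0.     0.    -1.   ]]
shift [-1.   2.3  2. ] yaw -1.502 turn -0.0013
[236. 188.] mid [0.6323 0.2342] yaw 0.075 ext [0.1228 0.0292] s,d 0.1213 0.0164
[290. 193.] mid [0.6221 0.0882] yaw 0.068 ext [0.1613 0.0291] s,d -0.025 0.0168
```

Call:
{"api": "drive_tool", "payload": {"series": [-1,0,3,0,0,0,0,-1,0,0,0,0,0,0,-1,0,-8,0,0,0,0,-1,0,-8,0,0,0,0,-1,0,0,-40,0,0,0,0.7,0,0,-40,0,0,0,0.7,30,25,0,0,0,0,0.7,50,50,0,0,0,0,0.7,0,0,0,0,0,0,0.7,0,0,0,0,0,0]}}

```text
t: 46.92
eef_pos: [0.5423, 0.0061, 0.1062]
tool_rot: [0.0, 0.035, 0.999, -0.0]
contact_force: [-0.0, -0.0, 0.6]
gripper_width: 0.853
```

Run:
```python
from h import *
p=fs(-.104,.070); go(p[0],p[1],.015,-1.5033)
c=cam('wrist'); sticks(c,.048,0,(0,640,0,480)); 
s=cam('top'); sticks(s,.048,0,(200,365,170,240))
```

```text
t 46.92 pos [0.5423 0.0061 0.1062] F [-0.  -0.   0.6] w 0.853
[[-0.998  0.069  0.001]
 [ 0.069  0.998 -0.   ]
 [-0.001 -0.    -1.   ]]
shift [-20.8   8.4  91.2] yaw -1.5017 turn -0.0016
[340. 356.] mid [0.6154 0.0148] yaw 0.086 ext [0.1074 0.0379] s,d -0.0987 0.0185
[560. 354.] mid [0.6242 0.1545] yaw 0.146 ext [0.128 0.043] s,d 0.0413 0.0192
[ 20. 427.] mid [ 0.6601 -0.2231] yaw -0.112 ext [0.0248 0.0071] s,d -0.333 -0.042
[254. 189.] mid [0.629  0.1872] yaw 0.071 ext [0.217  0.0291] s,d 0.0742 0.0166
```

Call:
{"api": "drive_tool", "payload": {"series": [0.7,-10,10,40,0,0,-0.0016,0.7,-10,0,40,0,0,0,0.7,0,0,11,0,0,0,0.7,-12,0,0,0,0,0,0.7,-10,0,0,0,0,0,0.7,-8,0,0,0,0,0,0.7,-3,0,0,0,0,0,0.7,-1,0,0,0,0,0,0.7,0,0,0,0,0,0]}}

```text
t: 48.15
eef_pos: [0.5964, 0.013, 0.015]
tool_rot: [-0.0, 0.034, 0.999, 0.0]
contact_force: [-0.1, 0.4, 0.0]
gripper_width: 0.848
```

Call:
{"api": "drive_tool", "payload": {"series": [0.7,-2,0,0,0,0,0,0.7,0,0,0,0,0,0]}}

```text
t: 48.4
eef_pos: [0.5967, 0.0129, 0.0146]
tool_rot: [-0.002, 0.034, 0.999, 0.0]
contact_force: [-4.7, 0.2, 3.8]
gripper_width: 0.852
```

Call:
{"api": "drive_tool", "payload": {"series": [0.7,-1,0,0,0,0,0,0.7,0,0,0,0,0,0]}}

```text
t: 48.65
eef_pos: [0.5967, 0.0128, 0.0144]
tool_rot: [-0.003, 0.034, 0.999, 0.0]
contact_force: [-7.2, 0.7, 5.5]
gripper_width: 0.849
```

Rock, back off, and move to B (+105 mm along the fence).

Call:
{"api": "drive_tool", "payload": {"series": [0.7,-1,0,0,0,0,0.02,0.7,0,0,0,0,0,0,0.7,0,0,0,0,0,-0.02,0.7,0,0,0,0,0,-0.02,0.7,0,0,0,0,0,0,0.7,0,0,0,0,0,0.02,0.7,8,0,0,0,0,0,0.7,25,0,0,0,0,0,0.7,0,52,0,0,0,0,0.7,0,53,0,0,0,0,0.7,0,0,0,0,0,0]}}

```text
t: 50.02
eef_pos: [0.5751, 0.1264, 0.0151]
tool_rot: [0.001, 0.029, 1.0, 0.002]
contact_force: [0.4, 0.3, -0.1]
gripper_width: 0.852
```

Run:
```python
from h import *
p=fs(.003,.037); go(p[0],p[1],.015,-1.5033)
```

```text
t 50.02 pos [0.5751 0.1264 0.0151] F [ 0.4  0.3 -0.1] w 0.852
[[-0.998  0.059  0.002]
 [ 0.059  0.998  0.003]
 [-0.002  0.004 -1.   ]]
shift [-29.3  -7.2   0.1] yaw -1.5121 turn 0.0088
```

Call:
{"api": "drive_tool", "payload": {"series": [0.7,0,0,0,0,0,0,0.7,0,0,0,0,0,0]}}

```text
t: 50.28
eef_pos: [0.5748, 0.1179, 0.0151]
tool_rot: [0.0, 0.035, 0.999, -0.0]
contact_force: [-0.0, 0.5, 0.6]
gripper_width: 0.852
```

Run:
```python
from h import *
p=fs(.003,.037); go(p[0],p[1],.015,-1.5033)
```

```text
t 50.27 pos [0.5748 0.1179 0.0151] F [-0.   0.5  0.6] w 0.852
[[-0.998  0.07   0.   ]
 [ 0.07   0.998 -0.001]
 [-0.    -0.001 -1.   ]]
shift [-29.    1.7   0.1] yaw -1.5012 turn -0.0021
```

Call:
{"api": "drive_tool", "payload": {"series": [0.7,-10,1,0,0,0,-0.002,0.7,-10,0,0,0,0,0,0.7,-6,0,0,0,0,0,0.7,-3,0,0,0,0,0,0.7,-1,0,0,0,0,0,0.7,0,0,0,0,0,0]}}

```text
t: 51.02
eef_pos: [0.6039, 0.1184, 0.0147]
tool_rot: [-0.001, 0.033, 0.999, -0.0]
contact_force: [-2.0, -0.9, -0.1]
gripper_width: 0.853
```

Call:
{"api": "drive_tool", "payload": {"series": [0.7,-2,0,0,0,0,0,0.7,0,0,0,0,0,0]}}

```text
t: 51.28
eef_pos: [0.6039, 0.1184, 0.0145]
tool_rot: [-0.003, 0.033, 0.999, -0.0]
contact_force: [-8.2, 0.0, 6.3]
gripper_width: 0.851
```

Call:
{"api": "drive_tool", "payload": {"series": [0.7,-1,0,0,0,0,0,0.7,0,0,0,0,0,0]}}

```text
t: 51.52
eef_pos: [0.6039, 0.1184, 0.0144]
tool_rot: [-0.004, 0.033, 0.999, -0.0]
contact_force: [-10.6, -0.0, 7.4]
gripper_width: 0.85
```

Call:
{"api": "drive_tool", "payload": {"series": [0.7,-1,0,0,0,0,0.02,0.7,0,0,0,0,0,0,0.7,0,0,0,0,0,-0.02,0.7,0,0,0,0,0,-0.02,0.7,0,0,0,0,0,0,0.7,0,0,0,0,0,0.02,0.7,8,0,0,0,0,0,0.7,40,0,0,0,0,0,0.7,20,0,-50,0,0,0,0.7,20,0,-60,0,0,0,0.7,0,0,-60,0,0,0,0.7,0,0,0,0,0,0]}}

```text
t: 53.02
eef_pos: [0.5249, 0.1253, 0.1896]
tool_rot: [0.005, 0.032, 0.999, 0.003]
contact_force: [0.9, 0.4, -0.7]
gripper_width: 0.851
```

Run:
```python
from h import *
st()
c=cam('wrist','w10'); sticks(c,.048,0,(0,640,0,480)); 
for d in (0,.026): print(w2px(c,[[*fs(s,d),.048] for s in(-.152,.0,.18)]).round(1).tolist())
cv2.imwrite('pics/w10c.png',cv2.resize(c['pixels'][230:420],None,fx=1.25,fy=1.25*1.6))
```

```text
t 53.02 pos [0.5249 0.1253 0.1896] F [ 0.9  0.4 -0.7] w 0.851
[[-0.998  0.065  0.011]
 [ 0.065  0.998  0.005]
 [-0.011  0.006 -1.   ]]
[601. 103.] mid [0.4506 0.3417] yaw 0.723 ext [0.0874 0.0751] s,d 0.2163 0.205
[174. 320.] mid [ 0.6092 -0.0095] yaw -0.349 ext [0.069  0.0393] s,d -0.1233 0.0231
[323. 322.] mid [0.6225 0.1198] yaw 0.068 ext [0.162  0.0352] s,d 0.0065 0.0185
[481. 320.] mid [0.6294 0.257 ] yaw 0.323 ext [0.0825 0.0416] s,d 0.1439 0.0209
[  5. 399.] mid [ 0.6889 -0.1951] yaw -1.476 ext [0.0303 0.0075] s,d -0.3031 -0.0689
[395. 431.] mid [0.7555 0.1837] yaw 1.483 ext [0.0318 0.018 ] s,d 0.0793 -0.1098
[490. 472.] mid [0.8172 0.2835] yaw 1.238 ext [0.0287 0.0189] s,d 0.183 -0.1647
[[150.4, 339.9], [316.0, 339.9], [510.9, 339.8]]
[[146.1, 315.0], [315.9, 315.0], [515.7, 315.0]]
```

View pics/w10c.png

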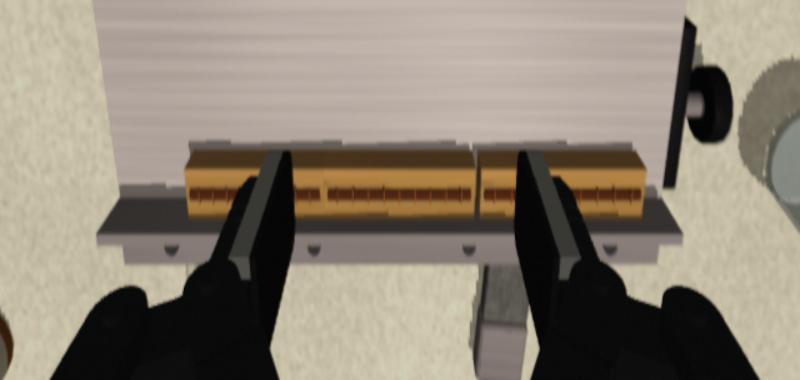

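All three lie flush on the fence (far edges at the predicted row 340) and end to end. Now for the probe: I'll hover near the stand.

Call:
{"api": "drive_tool", "payload": {"series": [1,20,40,-10,0,0,0,1,20,40,-10,0,0,0,1,20,40,-10,0,0,0,1,20,40,0,0,0,0,1,20,40,0,0,0,0,1,20,40,0,0,0,0,1,0,0,0,0,0,0,1,0,0,0,0,0,0,1,0,0,0,0,0,0]}}

```text
t: 54.2
eef_pos: [0.4178, 0.3699, 0.2138]
tool_rot: [-0.0, 0.034, 0.999, -0.0]
contact_force: [0.5, -0.7, -0.0]
gripper_width: 1.001
```

Run:
```python
from h import *
o,M=st(); print(np.round(o['q'],2))
c=cam('wrist','w11')
for p in([.442,.371,.075],[.442,.371,.08],[.442,.371,.165]): print(w2px(c,p).round(1))
```

```text
t 54.2 pos [0.4178 0.3699 0.2138] F [ 0.5 -0.7 -0. ] w 1.001
[[-0.998  0.068 -0.   ]
 [ 0.068  0.998 -0.001]
 [ 0.    -0.001 -1.   ]]
[-1.07  0.29  0.28  1.86 -0.1   1.    0.76]
[[326.6 248.5]]
[[326.6 250.5]]
[[327.7 298.4]]
```

View pics/w11.png

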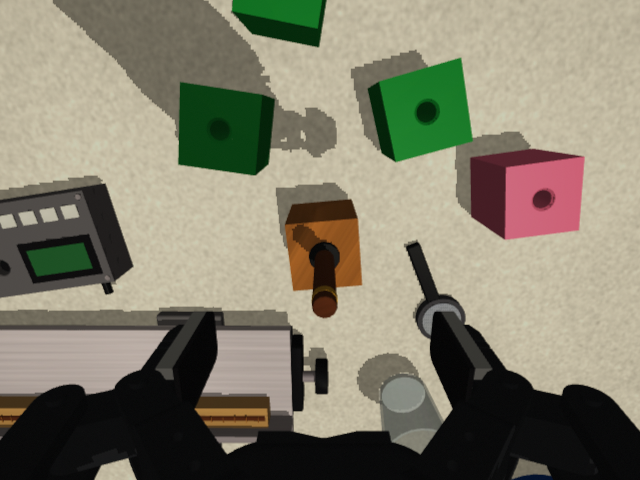

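The picture shows the flange at about (323,256), the handle's top at (324,306), and the stand's top-face corners at (287,224), (354,218), (361,285), (294,290).

Run:
```python
from h import *
c=cam('wrist')
print(px2w(c,[(323,256)],.079),px2w(c,[(324,306)],.165)); w=px2w(c,[(287,224),(354,218),(361,285),(294,290)],.075); print(w.round(4),w.mean(0))
im=c['pixels'][205:330,270:380]; cv2.imwrite('pics/w11c.png',cv2.resize(im,None,fx=5,fy=4.6))
```

```text
[[0.44708314 0.36787012 0.079     ]] [[0.44709193 0.36857816 0.165     ]]
[[0.4188 0.3403 0.075 ]
 [0.4174 0.3951 0.075 ]
 [0.4775 0.3987 0.075 ]
 [0.4783 0.3406 0.075 ]] [0.44798344 0.3686638  0.075     ]
```

View pics/w11c.png

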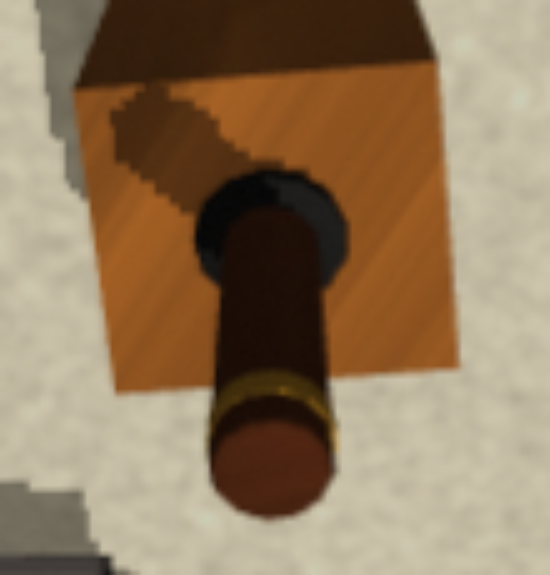

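The axis is at (0.447, 0.3685), and the flange, handle top and stand corners agree. Descending around the handle.

Call:
{"api": "drive_tool", "payload": {"series": [1,-29,0.5,0,0,0,0,1,0,0,0,0,0,0,1,0,0,30,0,0,0,1,0,0,30,0,0,0,1,0,0,25,0,0,0,1,0,0,10,0,0,0,1,0,0,0,0,0,0]}}

```text
t: 55.18
eef_pos: [0.4458, 0.3698, 0.1191]
tool_rot: [-0.0, 0.033, 0.999, -0.0]
contact_force: [0.4, 0.6, 0.5]
gripper_width: 1.007
```

Run:
```python
from h import *
go(.447,.3685,.09,-1.5033)
```

```text
t 55.17 pos [0.4458 0.3698 0.1191] F [0.4 0.6 0.5] w 1.007
[[-0.998  0.066 -0.001]
 [ 0.066  0.998 -0.001]
 [ 0.001 -0.001 -1.   ]]
shift [-1.3 -1.2 29.1] yaw -1.5051 turn 0.0018
```

Call:
{"api": "drive_tool", "payload": {"series": [1,-1,-1,8,0,0,0,1,0,0,8,0,0,0,1,0,0,6,0,0,0,1,0,0,5,0,0,0,1,0,0,0,0,0,0]}}

```text
t: 55.8
eef_pos: [0.4468, 0.3689, 0.0919]
tool_rot: [-0.0, 0.033, 0.999, -0.0]
contact_force: [-0.2, 0.3, -0.0]
gripper_width: 1.0
```

Call:
{"api": "drive_tool", "payload": {"force": 50, "series": [-1,0,0,0,0,0,0,-1,0,0,0,0,0,0,-1,0,0,0,0,0,0,-1,0,0,0,0,0,0,-1,0,0,0,0,0,0,-1,0,0,0,0,0,0]}}

```text
t: 56.55
eef_pos: [0.4471, 0.369, 0.0924]
tool_rot: [0.0, 0.033, 0.999, 0.0]
contact_force: [-0.4, 0.1, 2.8]
gripper_width: 0.172
```

Probe gripped (home: zrep = 0.0924, tip = zrep − 0.0774). I'll lift it and hover beside the readout to measure the button.

Call:
{"api": "drive_tool", "payload": {"series": [-1,0,0,-20,0,0,0,-1,0,0,-40,0,0,0,-1,0,0,-40,0,0,0,-1,0,0,-25,0,0,0,-1,-10,-40,0,0,0,0,-1,-10,-45,0,0,0,0,-1,-10,-45,0,0,0,0,-1,-10,-45,0,0,0,0,-1,-10,-45,0,0,0,0,-1,-10,-45,0,0,0,0,-1,-9,-42,0,0,0,0,-1,0,0,0,0,0,0]}}

```text
t: 58.05
eef_pos: [0.4958, 0.0541, 0.2173]
tool_rot: [0.0, 0.036, 0.999, -0.0]
contact_force: [0.1, 0.3, 0.1]
gripper_width: 0.174
```

Call:
{"api": "drive_tool", "payload": {"series": [-1,0,0,0,0,0,0,-1,0,0,0,0,0,0]}}

```text
t: 58.3
eef_pos: [0.4955, 0.0595, 0.2171]
tool_rot: [-0.0, 0.032, 0.999, 0.0]
contact_force: [0.2, 0.9, -0.2]
gripper_width: 0.173
```

Run:
```python
from h import *
st()
c=cam('wrist','w12'); im=c['pixels']
g=cv2.cvtColor(im,cv2.COLOR_BGR2GRAY)
q=w2px(c,[.456,.059,.0315])[0].astype(int); print('pred',q)
sub=g[q[1]-45:q[1]+45,q[0]-45:q[0]+45]
m=(sub<45).astype(np.uint8); n,l,s,ce=cv2.connectedComponentsWithStats(m)
for i in range(1,n):
    if s[i,4]>40: uv=ce[i]+q-45; print(s[i],uv,px2w(c,uv,.0315),px2w(c,uv,.038))
big=cv2.resize(im[q[1]-60:q[1]+60,q[0]-60:q[0]+60],(420,420)); 
cv2.imwrite('pics/w12c.png',np.hstack([big,cv2.resize(im,(380,285))[0:285].repeat(1,0) if 0 else cv2.copyMakeBorder(cv2.resize(im,(380,285)),0,135,0,0,cv2.BORDER_CONSTANT)]))
```

```text
t 58.3 pos [0.4955 0.0595 0.2171] F [ 0.2  0.9 -0.2] w 0.173
[[-0.998  0.063 -0.   ]
 [ 0.063  0.998  0.   ]
 [ 0.     0.    -1.   ]]
pred [319 164]
[ 70  13  20  49 477] [352.30188679 155.278826  ] [[0.44969975 0.08847392 0.0315    ]] [[0.44903927 0.08801667 0.038     ]]
[ 36  34  17  19 241] [318.02489627 162.02489627] [[0.4537106  0.05754031 0.0315    ]] [[0.45297354 0.05767366 0.038     ]]
```

View pics/w12c.png

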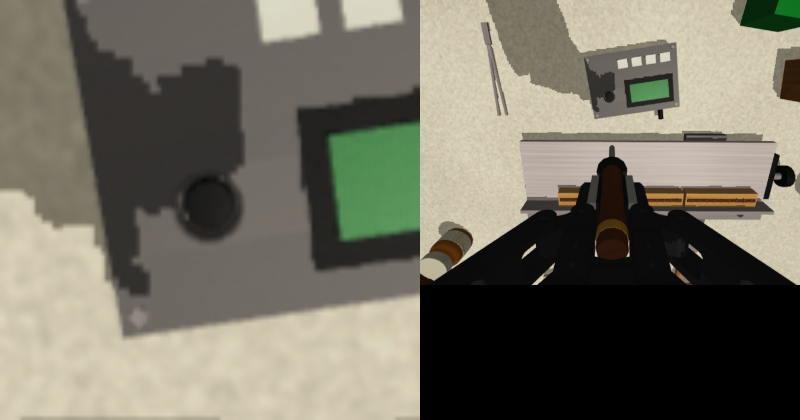

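The picture shows the recess centred at px (318.7,163.4), which gives a button position of about (0.4545, 0.058). The probe's shaft tip is near (323,249). I'll check that tip numerically.

Run:
```python
from h import *
o,M=st(); c=cam('wrist'); im=c['pixels']
print('btn',px2w(c,[(318.7,163.4)],.038),px2w(c,[(318.7,163.4)],.0315))
e=o['eef_pos']; print('pred tip',w2px(c,[e[0],e[1],e[2]-.0774]), 'flange',w2px(c,[e[0],e[1],e[2]-.0174]))
g=cv2.cvtColor(im,cv2.COLOR_BGR2GRAY)
for v in range(234,272,3): print(v,g[v,308:340].tolist())
go(.4548,.058,.1474,-1.5033)
```

```text
t 58.35 pos [0.4956 0.0595 0.2172] F [ 0.2  0.2 -0.1] w 0.176
[[-0.998  0.063 -0.   ]
 [ 0.063  0.998  0.   ]
 [ 0.     0.    -1.   ]]
btn [[0.45422871 0.05811062 0.038     ]] [[0.4549899  0.05798677 0.0315    ]]
pred tip [[323.19144752 245.46827636]] flange [[323.20862788 284.44235249]]
234 [122, 121, 120, 120, 117, 116, 116, 117, 117, 116, 117, 119, 121, 121, 122, 122, 122, 118, 118, 117, 116, 118, 120, 121, 122, 122, 120, 118, 116, 116, 116, 116]
237 [73, 73, 73, 74, 74, 74, 74, 73, 74, 74, 75, 74, 74, 74, 74, 74, 74, 74, 74, 74, 74, 75, 75, 74, 75, 74, 75, 74, 74, 74, 74, 74]
240 [185, 185, 185, 185, 185, 186, 185, 186, 185, 186, 186, 186, 186, 185, 185, 185, 184, 184, 186, 186, 186, 186, 186, 185, 185, 185, 185, 185, 185, 185, 185, 185]
243 [186, 185, 187, 186, 186, 186, 186, 186, 187, 187, 186, 186, 186, 187, 183, 171, 175, 186, 187, 187, 186, 186, 187, 187, 186, 187, 186, 188, 186, 187, 187, 187]
246 [187, 187, 188, 187, 187, 187, 187, 187, 188, 188, 183, 157, 83, 52, 52, 52, 52, 55, 98, 167, 187, 187, 187, 186, 187, 187, 186, 186, 186, 186, 186, 186]
249 [192, 192, 192, 192, 
[... 619 characters left out ...]
188, 188, 188, 189, 188, 189, 174, 101, 49, 50, 51, 53, 52, 52, 49, 49, 69, 138, 187, 188, 187, 187, 188, 187, 187, 187, 187, 187, 187]
264 [180, 180, 180, 180, 179, 180, 180, 173, 145, 127, 68, 16, 10, 7, 11, 13, 20, 27, 25, 34, 82, 137, 139, 142, 152, 169, 182, 182, 182, 183, 182, 182]
267 [161, 124, 56, 25, 5, 7, 6, 7, 7, 7, 8, 10, 9, 10, 11, 9, 8, 7, 8, 7, 7, 8, 7, 8, 6, 7, 7, 45, 115, 163, 189, 188]
270 [7, 7, 7, 10, 9, 10, 9, 9, 10, 8, 10, 9, 10, 10, 9, 8, 9, 8, 8, 9, 8, 9, 9, 9, 10, 10, 10, 10, 8, 6, 6, 28]
t 58.4 pos [0.4956 0.0593 0.2172] F [-0.2  0.   0.2] w 0.171
[[-0.998  0.063 -0.   ]
 [ 0.063  0.998  0.   ]
 [ 0.     0.    -1.   ]]
shift [40.6 -3.9 69.8] yaw -1.5074 turn 0.0041
```

The tip sits within a pixel of the prediction. Moving over the button.

Call:
{"api": "drive_tool", "payload": {"series": [-1,20,-2,0,0,0,0.004,-1,20,-2,0,0,0,0,-1,0,0,25,0,0,0,-1,0,0,25,0,0,0,-1,0,0,15,0,0,0,-1,0,0,0,0,0,0,-1,0,0,0,0,0,0]}}

```text
t: 59.28
eef_pos: [0.4562, 0.0571, 0.1529]
tool_rot: [0.0, 0.035, 0.999, 0.0]
contact_force: [-0.4, 0.4, -0.7]
gripper_width: 0.178
```

Run:
```python
from h import *
go(.4548,.058,.1109,-1.5033)
c=cam('wrist'); im=c['pixels']; g=cv2.cvtColor(im,cv2.COLOR_BGR2GRAY)
o=bot.get_obs()['eef_pos']; print('tip',w2px(c,[o[0],o[1],o[2]-.0774]),'btn',w2px(c,[.4548,.058,.0315]), w2px(c,[.4542,.0581,.038]))
q=w2px(c,[.4548,.058,.035])[0].astype(int)
for v in range(q[1]-20,q[1]+20,2): print(v,q[0]-22,g[v,q[0]-22:q[0]+23:2].tolist())
```

```text
t 59.27 pos [0.4562 0.0571 0.1529] F [-0.4  0.4 -0.7] w 0.178
[[-0.998  0.069  0.001]
 [ 0.069  0.998  0.   ]
 [-0.001  0.    -1.   ]]
shift [ 1.5  0.8 42. ] yaw -1.5014 turn -0.0019
tip [[323.14988843 245.45621786]] btn [[324.23498246 224.6710734 ]] [[324.33927747 226.28843475]]
205 302 [48, 49, 49, 48, 49, 103, 103, 103, 103, 104, 104, 104, 104, 104, 104, 105, 106, 105, 105, 106, 105, 107, 107]
207 302 [49, 48, 48, 56, 78, 103, 103, 103, 103, 104, 104, 105, 104, 104, 104, 105, 106, 105, 105, 105, 106, 107, 107]
209 302 [48, 49, 49, 66, 104, 103, 103, 103, 103, 104, 105, 104, 103, 104, 104, 105, 106, 105, 105, 105, 106, 107, 109]
211 302 [48, 48, 49, 48, 103, 103, 103, 104, 104, 104, 105, 104, 104, 105, 104, 106, 107, 108, 110, 111, 113, 113, 114]
213 302 [49, 49, 48, 49, 82, 103, 104, 104, 104, 106, 107, 108, 109, 110, 112, 112, 113, 114, 114, 113, 113, 113, 113]
215 302 [49, 71, 49, 49, 48, 58, 91, 108, 99, 65, 49, 45, 50, 83, 104, 112, 113, 114, 113, 113, 113, 113, 113]
217 302 [105, 95, 49, 49, 49, 48, 64, 76, 23, 24, 31, 34, 35, 26, 38, 91, 113, 113, 113, 113, 113, 113, 113]
21
[... 804 characters left out ...]
 105, 105, 107, 103, 72, 40, 34, 33, 34, 33, 35, 47, 77, 111, 112, 112, 112, 111, 113, 112]
235 302 [103, 104, 104, 105, 105, 106, 107, 104, 81, 60, 40, 40, 41, 62, 91, 111, 111, 111, 111, 110, 108, 107, 108]
237 302 [103, 105, 105, 105, 105, 106, 107, 107, 108, 102, 93, 91, 95, 107, 106, 106, 104, 105, 104, 105, 105, 105, 106]
239 302 [104, 104, 105, 104, 105, 105, 105, 104, 104, 103, 103, 104, 103, 103, 105, 104, 105, 105, 104, 105, 104, 105, 105]
241 302 [102, 102, 103, 103, 103, 102, 102, 102, 103, 104, 103, 104, 104, 103, 103, 103, 104, 104, 104, 104, 104, 105, 104]
243 302 [101, 102, 101, 102, 102, 103, 103, 102, 102, 102, 101, 98, 104, 103, 104, 103, 103, 104, 104, 104, 104, 104, 104]
```

The recess measures (324,225.7) against a predicted (324.3,226.3). Descending onto the button.

Call:
{"api": "drive_tool", "payload": {"series": [-1,1.5,0.8,10,0,0,-0.002,-1,0,0,15,0,0,0,-1,0,0,10,0,0,0,-1,0,0,5,0,0,0,-1,0,0,0,0,0,0]}}

```text
t: 59.95
eef_pos: [0.4539, 0.0576, 0.1118]
tool_rot: [-0.0, 0.034, 0.999, -0.0]
contact_force: [-0.7, -0.3, -0.4]
gripper_width: 0.173
```

Call:
{"api": "drive_tool", "payload": {"series": [-1,0,0,2,0,0,0,-1,0,0,2,0,0,0,-1,0,0,0,0,0,0]}}

```text
t: 60.32
eef_pos: [0.4544, 0.0579, 0.1084]
tool_rot: [0.0, 0.034, 0.999, 0.0]
contact_force: [0.7, 0.4, 1.0]
gripper_width: 0.172
```

Call:
{"api": "drive_tool", "payload": {"series": [-1,0,0,2,0,0,0,-1,0,0,0,0,0,0]}}

```text
t: 60.58
eef_pos: [0.4544, 0.0578, 0.1064]
tool_rot: [0.0, 0.034, 0.999, 0.0]
contact_force: [-0.9, 0.1, 3.2]
gripper_width: 0.172
```

Call:
{"api": "drive_tool", "payload": {"series": [-1,0,0,1,0,0,0,-1,0,0,0,0,0,0]}}

```text
t: 60.82
eef_pos: [0.4544, 0.0578, 0.1054]
tool_rot: [0.0, 0.034, 0.999, 0.0]
contact_force: [0.7, 0.6, 3.2]
gripper_width: 0.172
```

The spring is resisting as expected (1 to 3 N), so I'll continue to the stop.

Call:
{"api": "drive_tool", "payload": {"series": [-1,0,0,1,0,0,0,-1,0,0,0,0,0,0]}}

```text
t: 61.08
eef_pos: [0.4545, 0.0579, 0.1046]
tool_rot: [0.0, 0.034, 0.999, 0.0]
contact_force: [-0.8, 0.9, 7.6]
gripper_width: 0.173
```

Call:
{"api": "drive_tool", "payload": {"series": [-1,0,0,1,0,0,0,-1,0,0,0,0,0,0]}}

```text
t: 61.32
eef_pos: [0.455, 0.0579, 0.1042]
tool_rot: [0.001, 0.034, 0.999, 0.0]
contact_force: [-1.0, 0.2, 14.4]
gripper_width: 0.169
```

Call:
{"api": "drive_tool", "payload": {"series": [-1,0,0,1,0,0,0,-1,0,0,0,0,0,0]}}

```text
t: 61.58
eef_pos: [0.4555, 0.0579, 0.1038]
tool_rot: [0.001, 0.034, 0.999, 0.001]
contact_force: [-3.1, -0.3, 21.3]
gripper_width: 0.172
```

The button is at its stop (21 N, stiff). I'll raise the probe and return to the stand.

Call:
{"api": "drive_tool", "payload": {"series": [-1,0,0,-6,0,0,0,-1,0,0,-30,0,0,0,-1,0,0,-40,0,0,0,-1,0,0,-20,0,0,0,-1,4,40,0,0,0,0,-1,4,45,0,0,0,0,-1,4,45,0,0,0,0,-1,4,45,0,0,0,0,-1,4,45,0,0,0,0,-1,4,45,0,0,0,0,-1,5,45,0,0,0,0,-1,0,0,0,0,0,0]}}

```text
t: 63.08
eef_pos: [0.4441, 0.373, 0.1971]
tool_rot: [-0.001, 0.031, 1.0, 0.0]
contact_force: [-0.4, -0.1, -1.2]
gripper_width: 0.173
```

Call:
{"api": "drive_tool", "payload": {"series": [-1,0,0,0,0,0,0,-1,0,0,0,0,0,0]}}

```text
t: 63.32
eef_pos: [0.4464, 0.3673, 0.198]
tool_rot: [-0.0, 0.035, 0.999, -0.001]
contact_force: [0.0, -0.7, -0.1]
gripper_width: 0.174
```

Run:
```python
from h import *
go(.447,.369,.0924,-1.5033)
c=cam('wrist'); g=cv2.cvtColor(c['pixels'],cv2.COLOR_BGR2GRAY); o=bot.get_obs()['eef_pos']
print('tip',w2px(c,[o[0],o[1],o[2]-.0774]))
for v in range(235,262,3): print(v,g[v,308:340:1].tolist())
t=cam('top'); sticks(t,.048,0,(200,365,170,240))
```

```text
t 63.33 pos [0.4464 0.3673 0.198 ] F [ 0.  -0.7 -0.1] w 0.174
[[-0.998  0.07  -0.   ]
 [ 0.07   0.998 -0.001]
 [ 0.    -0.001 -1.   ]]
shift [ -0.5   1.9 105.6] yaw -1.5011 turn -0.0022
tip [[323.60763041 245.55013658]]
235 [103, 103, 103, 106, 107, 107, 107, 100, 88, 81, 79, 71, 61, 51, 42, 37, 37, 38, 38, 38, 41, 49, 57, 59, 50, 56, 78, 94, 104, 103, 102, 101]
238 [102, 104, 107, 106, 107, 108, 107, 104, 102, 102, 97, 89, 73, 71, 77, 77, 74, 74, 75, 75, 75, 71, 72, 87, 95, 103, 104, 102, 101, 101, 101, 103]
241 [106, 106, 106, 107, 107, 105, 104, 102, 102, 102, 101, 100, 101, 101, 100, 99, 101, 102, 103, 101, 99, 99, 101, 102, 103, 102, 101, 101, 100, 103, 104, 104]
244 [106, 106, 106, 105, 103, 102, 102, 101, 101, 102, 101, 102, 98, 88, 80, 75, 86, 93, 99, 99, 100, 103, 103, 103, 102, 102, 100, 101, 104, 105, 102, 101]
247 [106, 105, 103, 102, 101, 102, 101, 101, 101, 101, 91, 52, 50, 51, 52, 51, 51, 49, 55, 79, 103, 103, 101, 100, 100, 101, 104, 104, 104, 102, 102, 109]
250 [103, 102, 101, 101, 101, 100, 100, 101, 100, 95, 76, 48, 50, 52, 52, 51, 51, 50, 49, 66, 101, 100, 100, 101, 102, 103, 103, 102, 101, 107, 112, 112]
253 [102, 101, 102, 100, 100, 100, 100, 99, 99, 97, 78, 47, 49, 52, 51, 52, 52, 49, 49, 64, 96, 101, 102, 104, 102, 102, 101, 106, 112, 113, 110, 111]
256 [101, 100, 99, 101, 100, 99, 99, 99, 101, 95, 65, 47, 51, 51, 52, 51, 50, 50, 48, 63, 93, 104, 103, 102, 101, 104, 111, 112, 111, 110, 110, 108]
259 [100, 99, 100, 99, 99, 100, 101, 101, 101, 92, 64, 48, 51, 52, 51, 52, 51, 50, 48, 59, 90, 101, 101, 103, 110, 113, 111, 110, 110, 107, 107, 108]
[275. 191.] mid [0.625  0.1286] yaw 0.07 ext [0.3344 0.0292] s,d 0.0155 0.0167
```

Call:
{"api": "drive_tool", "payload": {"series": [-1,-0.5,1.5,0,0,0,-0.002,-1,0,0,15,0,0,0,-1,0,0,15,0,0,0,-1,0,0,8,0,0,0,-1,0,0,0,0,0,0,-1,0,0,0,0,0,0]}}

```text
t: 64.18
eef_pos: [0.447, 0.3706, 0.1605]
tool_rot: [0.0, 0.033, 0.999, 0.0]
contact_force: [-0.2, -0.2, -0.5]
gripper_width: 0.172
```

Run:
```python
from h import *
go(.447,.369,.0924,-1.5033)
```

```text
t 64.17 pos [0.447  0.3706 0.1605] F [-0.2 -0.2 -0.5] w 0.172
[[-0.998  0.066  0.   ]
 [ 0.066  0.998  0.   ]
 [-0.     0.    -1.   ]]
shift [-0.1 -1.6 68.1] yaw -1.5052 turn 0.0019
```

Call:
{"api": "drive_tool", "payload": {"series": [-1,0,-1.5,5,0,0,0.002,-1,0,0,8,0,0,0,-1,0,0,10,0,0,0,-1,0,0,10,0,0,0,-1,0,0,10,0,0,0,-1,0,0,10,0,0,0,-1,0,0,8,0,0,0,-1,0,0,3,0,0,0,-1,0,0,0,0,0,0]}}

```text
t: 65.3
eef_pos: [0.4466, 0.3689, 0.0961]
tool_rot: [-0.0, 0.034, 0.999, -0.0]
contact_force: [-0.1, -0.4, -0.0]
gripper_width: 0.17
```

Call:
{"api": "drive_tool", "payload": {"series": [-1,0,0,2,0,0,0,-1,0,0,1,0,0,0,-1,0,0,0,0,0,0]}}

```text
t: 65.68
eef_pos: [0.4466, 0.3691, 0.0933]
tool_rot: [0.0, 0.034, 0.999, 0.0]
contact_force: [0.0, 0.7, -0.8]
gripper_width: 0.174
```

Call:
{"api": "drive_tool", "payload": {"series": [-1,0,0,1,0,0,0,-1,0,0,0,0,0,0]}}

```text
t: 65.92
eef_pos: [0.4467, 0.3691, 0.0924]
tool_rot: [0.0, 0.034, 0.999, 0.0]
contact_force: [0.4, 0.3, 0.7]
gripper_width: 0.172
```

Call:
{"api": "drive_tool", "payload": {"series": [-1,0,0,1,0,0,0,-1,0,0,0,0,0,0]}}

```text
t: 66.18
eef_pos: [0.4468, 0.3691, 0.0924]
tool_rot: [0.0, 0.034, 0.999, 0.0]
contact_force: [-2.0, -2.3, 10.0]
gripper_width: 0.176
```

The flange is seated at the same height as at the start (zrep = 0.0924, 10 N). Releasing and lifting clear.

Call:
{"api": "drive_tool", "payload": {"series": [-1,0,0,-0.8,0,0,0,1,0,0,0,0,0,0,1,0,0,0,0,0,0,1,0,0,0,0,0,0,1,0,0,0,0,0,0,1,0,0,-20,0,0,0,1,0,0,-40,0,0,0,1,0,0,-40,0,0,0,1,0,0,-30,0,0,0,1,29,0,0,0,0,0,1,0,0,0,0,0,0,1,0,0,0,0,0,0]}}

```text
t: 67.68
eef_pos: [0.418, 0.3707, 0.222]
tool_rot: [0.0, 0.034, 0.999, -0.0]
contact_force: [0.3, -0.0, 0.7]
gripper_width: 0.996
```

Run:
```python
from h import *
st()
c=cam('wrist'); im=c['pixels']; g=cv2.cvtColor(im,cv2.COLOR_BGR2GRAY)
print('pred flange top',w2px(c,[.447,.3685,.08]),'handle top',w2px(c,[.447,.3685,.165]))
q=w2px(c,[.447,.3685,.08])[0].astype(int)
m=(g[q[1]-40:q[1]+70,q[0]-40:q[0]+40]<48).astype(np.uint8); n,l,s,ce=cv2.connectedComponentsWithStats(m)
for i in range(1,n):
    if s[i,4]>60:
        print('dark',s[i,:2]+q-40,s[i,2:])
        v0=s[i,1]; 
        for r in range(v0,v0+s[i,3],6):
            x=np.flatnonzero(l[r]==i); print(r+q[1]-40,x.min()+q[0]-40,x.max()+q[0]-40)
a=cv2.imread('pics/w11.png'); 
p=w2px(c,[.447,.3685,.08])[0]
# same view shift compare with the earlier picture (flange 324.4,256.5 there)
h=cv2.cvtColor(a,cv2.COLOR_BGR2GRAY)[205:330,290:360]
r=cv2.matchTemplate(g[150:400,230:420],h,cv2.TM_CCOEFF_NORMED); print(cv2.minMaxLoc(r))
t=cam('top'); sticks(t,.048,0,(200,365,170,240)); sticks(t,.08,0,(160,205,235,275))
b=cv2.imread('pics/top0.png'); d=cv2.absdiff(t['pixels'],b).max(2)
for nm,(u,v) in dict(forceps=(366,275),petri=(510,207),jar=(422,162),beaker=(158,178),brush=(258,135),loupe=(148,225),pipette=(348,145)).items():
    print(nm,int((d[v-18:v+18,u-14:u+14]>40).sum()))
```

```text
t 67.67 pos [0.418  0.3707 0.222 ] F [ 0.3 -0.   0.7] w 0.996
[[-0.998  0.067  0.   ]
 [ 0.067  0.998 -0.   ]
 [-0.    -0.    -1.   ]]
pred flange top [[322.82084155 252.81038607]] handle top [[322.66796594 299.63946328]]
dark [285 212] [ 69  10 414]
212 288 353
218 286 314
dark [293 222] [10 15 88]
222 297 302
228 293 301
234 293 295
dark [308 237] [  31   73 1542]
237 322 324
243 312 335
249 309 337
255 309 338
261 312 335
267 314 333
273 313 333
279 313 334
285 313 333
291 313 334
297 312 334
303 313 333
309 321 327
(-0.43158775568008423, 0.965282678604126, (120, 9), (59, 51))
[275. 191.] mid [0.6249 0.1286] yaw 0.07 ext [0.3344 0.0292] s,d 0.0155 0.0167
[182. 253.] mid [0.449  0.3551] yaw 0.736 ext [0.093 0.066] s,d 0.2296 0.2075
forceps 0
petri 0
jar 0
beaker 0
brush 0
loupe 47
pipette 0
```

Run:
```python
from h import *
print(bot.hand_in())
```

```text
the job is handed in; nothing more can be done
None
```

The job is done and handed in at about 68 s of the 210 s allowed.

**What I did**
- All three mounts lie core up along the fence, end to end, each pushed near both ends at once with the spread fingers.
- Mount C was knocked about 3 cm partway through. I pushed it flat where it lay, slid A and B along to close the gap, and pressed A and B against the fence again.
- I took the probe, pressed the zero button to its stop (21 N on the wrist), and returned the probe to its stand.

**Last checks**
- **Mounts:** the top camera sees one straight row, 334 mm long for 330 mm of wood, at the same distance from the fence throughout. Its angle of 0.070 rad is close to the fence's 0.0675.
- **Button:** it read 1–3 N over its travel, then a stiff stop. There was no direct reading of its travel.
- **Probe:** it seated at the same height as at the start. The wrist picture matches the earlier one at 0.965, so it stands upright.
- **Other things on the bench:** six of the seven show no change in the top view. The loupe area shows 47 changed pixels, which I took for a shadow and did not check further; the planned path came nowhere near it.

**Disagreements with the text**
- **Finger length:** the shut fingertips lie about 12 mm behind the reported TCP, not 22 mm ahead. My first grasps closed on nothing above mount C, and one guarded press on it reached 34 N. After that I worked with the measured value.
- **Camera offset:** the top and wrist cameras differ by about 3–5 mm in x. I used the wrist values.

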